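Tighten a chandelier joint nut by hand, then with the wrench

ROBOT

A 7-joint arm with a two-finger parallel gripper is mounted at the origin on the work surface. World frame = base frame: x ahead of the robot, y to its left, z up, the work surface at z = 0. Lengths are in mm, angles in degrees, forces in N, time in s.
With the tool pointing down it reaches from about 400 to 850 mm from the base axis. Payload 4.5 kg.
Tool frame: the origin (TCP) lies between the finger pads; the fingertips stand 11 mm ahead of it and the grasp point (between the pads) lies 8 mm behind it (finger_overhang is the distance from the TCP to the fingertips, in mm); z points along the fingers, y is the line along which they close (so a half turn about z gives the same grasp; the last joint's range is limited). The gripper opens to 85 mm and grips with 20 to 120 N. Pads are 22 mm wide; open, the fingers measure 114 mm over their backs; the gripper's body (76 mm by 85 mm) begins 54 mm behind the grasp point. The pads swing forward as they close: fully open they stand 13 mm farther back than shut.
Start: joints at [73.384, 39.483, -11.15, 89.685, 9.013, 51.709, -12.324], TCP at [198.886, -592.535, 242.317] pointing down, gripper open.
Joint ranges: [-172.22, 172.22], [-26.19, 119.32], [-84.43, 86.54], [7.71, 146.69], [-57.33, 237.33], [2.42, 119.75], [-152.13, 152.13]. Speed limits (degrees/s): [147.25, 147.25, 180, 180, 180, 180, 180].

INTERFACE

Orientations are given as a 3x3 rotation matrix whose columns are the frame's x, y, z axes.
In Python, from station import get_obs, grab_frame, close_job, finger_overhang gives the robot as it stands.
- The arm moves only by the tool arm_command, never from a script. Its argument "increments" is a list of rows, each an object with "xyz": the shift along the tool's x, y, z in mm, a list of three; "yaw": the turn about the tool's z in rad; "jaw": the opening, from 0 (shut) to 1 (fully open). In form: [{"xyz": [dx, dy, dz], "yaw": yaw, "jaw": jaw}, ...]. A call has 1 to 5 rows; each row is the pose to reach, as a shift and turn from the pose commanded when the call began, along the tool's axes at that moment; what a row does not reach only later rows make up. A row lasts 1/10 s, in which the tool goes at most 50 mm and 8.59 degrees, less where a joint would pass 70% of its speed; a pose out of reach is approached as far as the arm can. A call with a gripper value outside its range is refused whole. The fingers move at their own pace and stop on an object; the grip force is fixed at half the most. Time passes only in rows, so rows that repeat a pose let the fingers close. It gives the time, the measured TCP pose, the force, the opening and the grip force at its end, in the units of the state.
- get_obs(): the state, without advancing time (a new reading comes with each control period).
- grab_frame(name): name is "scene" or "top" or "wrist"; returns a dict with "pixels" (420x560x3 uint8, blue, green, red), "K" (3x3 intrinsics, pixels), "xyz" and "rotation" of the camera in the world; the wrist camera has in their place "T_tool_cam" (4x4, takes a point from camera to tool coordinates, whose origin is the TCP and whose axes are the flange's). Camera axes: x right, y down, z forward; pixel columns grow to the right and rows downward; lengths in mm; the calibration is good to about 2 mm. A picture is of the moment at which its call begins: read the wrist's pose just before it. There is no depth.
- close_job(): hands the job in; it is judged then, once.
The state is a dict: "time": time; "q": joint angles; "joint_vel": joint speeds; "tau": joint torques, N m; "eef_pos": TCP position; "ee_rot": TCP orientation; "contact_force": force on the tool from outside, world axes, zero at the start; "wrist_torque": the same for the moment, N m; "width": finger opening in mm; "grip_force": force on a finger pad.
Only numpy, scipy, OpenCV 4.12 (cv2) and the standard library are available. Lean on these libraries where they do the work, as an engineer would, in place of code of your own. Each camera call takes 0.05 s, during which the arm holds its last target. There are 200 camera calls.

TASK

Turn the loose brass coupling nut on the tilted chandelier branch clockwise with the gripper's fingers until it is finger-tight, without forcing it further that way. Then take the blue-handled wrench from the terracotta tray, put its open jaws on the nut and tighten the nut clockwise until it comes up hard. Take the wrench off, lay it flat back in the tray and let go, leaving the other things on the bench where they are.

Things in the scene. Friction and masses are not known exactly. Their poses are not given: they have to be found in the camera images.
- stand: Fixed assembly stand with a white chandelier branch. Steel base plate 170 x 140 x 16 mm, its centre 20 mm along +x from the origin (on the bench). A 22 mm white tube leans 30 degrees from vertical towards the stand's own -x (roughly the robot); the nut on it has its centre at (-20, 0, 155) mm. Two white scrolled arms rise on the +x side to 122 mm, within 60 mm of the middle.
- nut: Brass hexagon coupling nut, captive on the tilted tube: 40 mm across flats, 46 mm across corners, 24 mm tall. Origin at its centre; z is the turning axis, up and out of the joint, 30 degrees from vertical. x is normal to one pair of flats (others every 60 degrees). It does not travel along its axis.
- tube_tip (a point): Top end of the white 20 mm tube that stands 22 mm out of the nut, 34 mm from the nut's centre on its axis (same axes as the stand). Below the nut: dark steel ferrule 32 mm wide, widening to a 44 mm collar 45 to 57 mm below the nut's centre. A red stripe runs up the tube on the stand's -x side; the red dot on the nut's top face lines up with it when the nut is fully tight.
- run_turn (a joint): Free running of the nut in rad, growing as it turns clockwise seen from above; 3.054 is finger-tight (a stop is felt), lower is loose. Turns easily.
- seat (a joint): Further clockwise turn of the nut in rad once finger-tight, very stiff (needs about 0.7 Nm): 0 is not tightened, 0.5 is fully tight, a hard stop. The nut's total turn is run_turn + seat.
- wrench: Open-ended wrench, steel head, blue handle, 0.26 kg, lying flat and loose in the tray. Origin on its underside below the jaw centre; x out of the mouth, away from the handle; z up. Head 2 to 12 mm above the underside, 66 mm wide. Jaws parallel, 42 mm apart, from x = -25 mm (throat; a corner of the nut points into it) to +15 mm, flared tips to +24 mm.
- wrench_handle (a point): Point on the middle of the wrench's blue handle, 120 mm behind the jaw centre (x = -120 mm), 7 mm above the underside; axes as the wrench. Handle 18 mm wide, 14 mm thick, from x = -65 to -195 mm. Centre of mass near x = -90 mm.
- tray: Fixed shallow terracotta-coloured tray, 200 (x) x 320 (y) x 22 mm high, walls and floor 5 mm thick; origin under its centre on the bench. The wrench starts in it, jaws towards the stand.
- amber_drop: Amber glass drop, 26 mm wide, 34 mm tall, standing in the tray; origin under its centre. Bystander.
- spare_nut: Small loose brass nut, 24 mm across flats, 12 mm high, in the tray; origin under its centre. Bystander.
- cup: Aluminium candle cup, 72 mm wide, 35 mm high; origin under its centre. Bystander.
- bead_jar: Amber jar with a red cap, 56 mm wide, 85 mm tall; origin under its centre. Bystander.
- screwdriver: Green-handled screwdriver lying on the bench; origin under its middle. Bystander.
- pliers: Red-handled pliers lying on the bench, 160 mm long, 12 mm high; origin under their middle. Bystander.
Things that resemble listed ones, but are neither listed nor needed, are in the scene too. Of the things shaped like the wrench, the steel one is meant.

How it is judged:
By the outcome, as a careful person would: the job done as asked, in the order asked, and still so for the second after the job is handed in, with the robot touching nothing.
It also fails if it takes over 72 s, if anything falls off the work surface, if the arm or the gripper's body presses on something with over 40 N, if the wrist force passes 120 N, or if a joint passes its speed limit or range.

## Working session

There is one attempt and no reset: what is moved stays moved. The work goes in short steps, Python scripts to look and compute and a tool call to move; the robot and the scene stay as the last step left them, time stands still between calls to the robot, and variables do not carry over. Pictures are saved under pics/ and viewed, at most 10 in all, crops included, and the job is handed in when it is done.

Besides the shell and the picture viewer there is one more tool, called after "Request:" by a JSON object that holds its "api" and its "payload", one argument or row to a line. arm_command: Moves the arm, as the interface text tells. Its arguments: {"type":"object","properties":{"increments":{"type":"array","items":{"type":"object","properties":{"xyz":{"type":"array","items":{"type":"number"}},"yaw":{"type":"number"},"jaw":{"type":"number"}}}}},"required":["increments"]}

```bash
ls; mkdir -p pics
python3 - <<'E'
from station import *
import cv2,numpy as np
o=get_obs();print(o)
for n in("scene","top"):
    f=grab_frame(n);cv2.imwrite(f"pics/{n}0.png",f["pixels"]);print(n,f["K"],f["xyz"],f["rotation"])
f=grab_frame("wrist");print(f["K"],f["T_tool_cam"]);cv2.imwrite("pics/wrist0.png",f["pixels"])
E
```

```text
pics
{'time': 0.0, 'q': array([ 73.38427184,  39.53360563, -11.14618166,  89.74641779,
         9.01460971,  51.70817737, -12.3225814 ]), 'joint_vel': array([ 0.02022748,  0.03222353,  0.02967814, -0.07754338,  0.01972781,
        0.02736266, -0.04418881]), 'tau': array([-1.31367047e-03, -5.39608526e+01, -1.26663376e+00, -1.58544803e+01,
        9.09062102e-03,  9.43938154e-03,  3.40752237e-06]), 'eef_pos': array([ 198.61243315, -591.93312792,  241.47283601]), 'ee_rot': array([[ 9.47983235e-01,  3.18319436e-01, -7.23363270e-04],
       [ 3.18320225e-01, -9.47981716e-01,  1.70283624e-03],
       [-1.43689283e-04, -1.84452136e-03, -9.99998289e-01]]), 'contact_force': array([ 0.55341546, -0.02412338,  0.0503901 ]), 'wrist_torque': array([ 0.0170725 , -0.02713594, -0.03047413]), 'grip_force': 0.0, 'width': 85.58405236984983}
scene [[525.58907079   0.         286.68148312]
 [  0.         525.58907079 209.59665745]
 [  0.           0.           1.        ]] [ 758.43434908  538.06086338 1236.47969175] [[-0.86441282  0.43280404 -0.25587328]
 [ 0.50277918  0.74600777 -0.4366755 ]
 [ 0.00188853 -0.50611566 -0.86246355]]
top [[479.09829874   0.         284.52102821]
 [  0.         479.09829874 201.60007442]
 [  0.           0.           1.        ]] [ 261.87396303  -29.42790873 1613.69685458] [[ 1.22684276e-02 -9.90827664e-01  1.34573499e-01]
 [-9.99924480e-01 -1.22537897e-02  9.37088799e-04]
 [ 7.20541847e-04 -1.34574833e-01 -9.90903171e-01]]
[[351.45375356   0.         273.09531354]
 [  0.         351.45375356 205.06251639]
 [  0.           0.           1.        ]] [[-4.78515714e-04 -9.59283062e-01 -2.82446061e-01  7.37296311e+01]
 [ 9.99999874e-01 -4.16817223e-04 -2.78530890e-04 -3.78090282e-01]
 [ 1.49461582e-04 -2.82446158e-01  9.59283141e-01 -1.32574921e+02]
 [ 0.00000000e+00  0.00000000e+00  0.00000000e+00  1.00000000e+00]]
```

View pics/scene0.png

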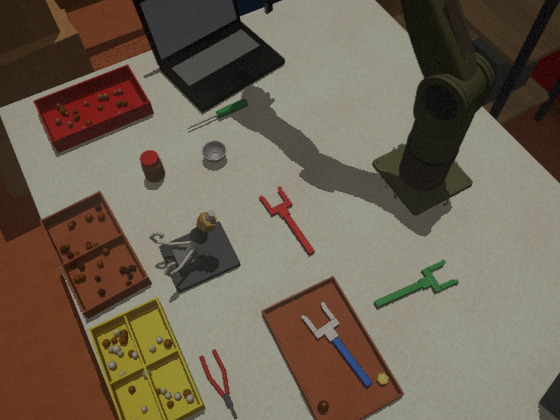

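View pics/top0.png

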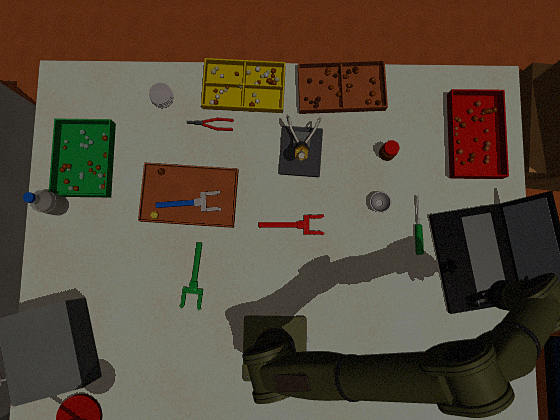

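The scene view shows the terracotta tray with the blue wrench (wrench from about (325,310) to (368,383)), the stand with the brass nut at (205,220), and the pliers, cup and jar. In the top view the nut is near (302,152), and the wrench runs from (158,206) to (218,200) with its jaws toward −y.

```bash
cat > h.py <<'E'
import cv2,numpy as np
from station import *
def ray(f,uv,T=None):
    d=np.linalg.inv(f["K"])@np.array([uv[0],uv[1],1.])
    if T is None: R,p=np.array(f["rotation"]),np.array(f["xyz"])
    else: R,p=T[:3,:3],T[:3,3]
    d=R@d; return p,d/np.linalg.norm(d)
def onz(f,uv,z,T=None):
    p,d=ray(f,uv,T); return p+d*(z-p[2])/d[2]
def tri(r1,r2):
    (p,d),(q,e)=r1,r2; A=np.array([d,-e]).T
    s=np.linalg.lstsq(A,q-p,rcond=None)[0]; a,b=p+d*s[0],q+e*s[1]
    return (a+b)/2,np.linalg.norm(a-b)
def wrist(name=None):
    o=get_obs();f=grab_frame("wrist")
    W=np.eye(4);W[:3,:3]=o["ee_rot"];W[:3,3]=o["eef_pos"]
    if name: cv2.imwrite(name,f["pixels"])
    return f,W@np.array(f["T_tool_cam"]),o
def blobs(img,lo,hi,mina=6):
    m=cv2.inRange(cv2.cvtColor(img,cv2.COLOR_BGR2HSV),lo,hi)
    n,l,s,c=cv2.connectedComponentsWithStats(m)
    return [(s[i],c[i],np.argwhere(l==i)[:,::-1]) for i in range(1,n) if s[i][4]>=mina],m
E
python3 - <<'E'
from h import *
F={n:grab_frame(n) for n in("scene","top")}
# blue handle, brass, base plate
for n,f in F.items():
    for nm,lo,hi in(("blue",(105,120,60),(125,255,255)),("brass",(15,90,90),(30,255,255)),):
        for s,c,p in blobs(f["pixels"],lo,hi,8)[0]:
            r=cv2.minAreaRect(p.astype(np.float32)); print(n,nm,s,c.round(1),[tuple(np.round(x,1)) for x in cv2.boxPoints(r)] if nm=="blue" else "", onz(f,c,14).round(),onz(f,c,160).round())
f=F["top"]
for s,c,p in blobs(f["pixels"],(0,0,30),(179,90,75),300)[0]:
    print("dark",s,c); r=cv2.minAreaRect(p.astype(np.float32))
    if 200<s[0]<330: print(r,[onz(f,x,16).round() for x in cv2.boxPoints(r)])
for s,c,p in blobs(f["pixels"],(3,110,60),(12,255,255),1500)[0]:
    r=cv2.minAreaRect(p.astype(np.float32));print("terra",s,[onz(f,x,22).round() for x in cv2.boxPoints(r)])
# steel head
img=f["pixels"][175:225,140:240];print(img[25,55:82].tolist())
E
```

```text
scene blue [332 337  40  50 408] [351.9 361.8] [(np.float32(331.6), np.float32(340.5)), (np.float32(337.2), np.float32(336.3)), (np.float32(371.9), np.float32(382.6)), (np.float32(366.3), np.float32(386.8))] [470. 346.  14.] [505. 369. 160.]
scene brass [ 46   0  31  43 373] [61.2 21.6]  [  687. -1109.    14.] [ 696. -912.  160.]
scene brass [199 212  17  14  81] [204.7 219.2]  [ 600. -165.   14.] [619. -81. 160.]
scene brass [  88  297  116  123 6535] [147.  368.4]  [884. 123.  14.] [869. 173. 160.]
scene brass [377 373  12  12 102] [382.3 378.3]  [431. 412.  14.] [470. 427. 160.]
top blue [ 23 192  10  10  84] [ 27.6 196.7] [(np.float32(23.0), np.float32(192.0)), (np.float32(32.0), np.float32(192.0)), (np.float32(32.0), np.float32(201.0)), (np.float32(23.0), np.float32(201.0))] [485. 839.  14.] [465. 759. 160.]
top blue [156 200  38   8 186] [174.5 203.3] [(np.float32(155.6), np.float32(202.2)), (np.float32(193.0), np.float32(199.4)), (np.float32(193.3), np.float32(204.4)), (np.float32(156.0), np.float32(207.1))] [469. 343.  14.] [450. 309. 160.]
top brass [ 201   58   85   51 2657
[... 1194 characters left out ...]
96]
terra [    0     0   560   110 36304] [array([1189.,  992.,   22.]), array([1214., -995.,   22.]), array([ 812., -969.,   22.]), array([788., 955.,  22.])]
terra [ 138  163  100   64 4463] [array([409., 461.,  22.]), array([610., 457.,  22.]), array([590., 131.,  22.]), array([390., 140.,  22.])]
[[94, 99, 109], [93, 96, 107], [91, 100, 103], [89, 92, 101], [88, 96, 105], [102, 105, 107], [100, 104, 109], [100, 103, 107], [91, 95, 103], [85, 92, 102], [119, 120, 120], [13, 31, 73], [12, 41, 94], [22, 43, 93], [30, 52, 100], [21, 48, 93], [23, 47, 92], [0, 41, 89], [26, 50, 96], [22, 45, 93], [25, 46, 96], [19, 50, 97], [19, 44, 92], [23, 47, 92], [10, 39, 89], [12, 45, 93], [24, 42, 89]]
```

Request:
{"api": "arm_command", "payload": {
  "increments": [
    {"xyz":[35,-22,-3],"yaw":-0.14,"jaw":1},
    {"xyz":[70,-44,-6],"yaw":-0.28,"jaw":1},
    {"xyz":[105,-66,-9],"yaw":-0.42,"jaw":1},
    {"xyz":[140,-88,-12],"yaw":-0.56,"jaw":1},
    {"xyz":[175,-110,-15],"yaw":-0.7,"jaw":1}
  ]
}}

```text
time: 0.75
eef_pos: [330.5, -431.3, 257.5]
ee_rot: [[0.515, 0.857, 0.0], [0.857, -0.515, -0.0], [-0.0, 0.0, -1.0]]
contact_force: [1.2, -1.4, 0.8]
width: 85.2
grip_force: 0.0
```

```bash
cat > go.py <<'E'
# usage: go.py x y z az  -> shift in tool axes and yaw
import sys,numpy as np
from station import get_obs
o=get_obs();R=np.array(o["ee_rot"]);t=np.array(list(map(float,sys.argv[1:4])))
az=np.degrees(np.arctan2(R[1,0],R[0,0]));d=(float(sys.argv[4])-az+180)%360-180
print("t",o["time"],"pos",o["eef_pos"].round(1),"az",az.round(1),"q",o["q"].round(0),"\nshift",(R.T@(t-o["eef_pos"])).round(1),"yaw",round(-np.radians(d),3))
E
python3 go.py 617 -80 290 177
```

```text
t 0.75 pos [ 330.5 -431.3  257.5] az 59.0 q [ 62.  33. -23. 103.  17.  48.   0.] 
shift [448.6  64.5 -32.6] yaw -2.06
```

Request:
{"api": "arm_command", "payload": {
  "increments": [
    {"xyz":[40,6,-3],"yaw":-0.145,"jaw":1},
    {"xyz":[80,12,-6],"yaw":-0.29,"jaw":1},
    {"xyz":[120,18,-9],"yaw":-0.435,"jaw":1},
    {"xyz":[160,24,-12],"yaw":-0.58,"jaw":1},
    {"xyz":[200,30,-15],"yaw":-0.725,"jaw":1}
  ]
}}

```text
time: 1.25
eef_pos: [460.2, -276.2, 272.5]
ee_rot: [[-0.183, 0.983, 0.0], [0.983, 0.183, -0.0], [-0.0, -0.0, -1.0]]
contact_force: [0.6, 0.3, -0.2]
width: 85.2
grip_force: 0.0
```

```bash
python3 go.py 617 -80 290 177
```

```text
t 1.25 pos [ 460.2 -276.2  272.5] az 100.5 q [ 47.  33. -34. 102.  23.  52.  13.] 
shift [164.2 190.  -17.6] yaw -1.335
```

Request:
{"api": "arm_command", "payload": {
  "increments": [
    {"xyz":[25,25,-2],"yaw":-0.145,"jaw":1},
    {"xyz":[50,52,-5],"yaw":-0.29,"jaw":1},
    {"xyz":[75,80,-8],"yaw":-0.435,"jaw":1},
    {"xyz":[100,110,-11],"yaw":-0.58,"jaw":1},
    {"xyz":[125,140,-14],"yaw":-0.725,"jaw":1}
  ]
}}

```text
time: 1.75
eef_pos: [575.8, -128.6, 286.4]
ee_rot: [[-0.789, 0.615, -0.0], [0.615, 0.789, -0.001], [-0.0, -0.001, -1.0]]
contact_force: [0.1, 0.6, -0.3]
width: 85.7
grip_force: 0.0
```

```bash
python3 go.py 617 -80 290 177
```

```text
t 1.75 pos [ 575.8 -128.6  286.4] az 142.0 q [ 33.  39. -45.  92.  30.  62.  32.] 
shift [-2.6 63.7 -3.6] yaw -0.61
```

Request:
{"api": "arm_command", "payload": {
  "increments": [
    {"xyz":[-1,16,-1],"yaw":-0.145,"jaw":1},
    {"xyz":[-1,32,-2],"yaw":-0.29,"jaw":1},
    {"xyz":[-2,48,-3],"yaw":-0.435,"jaw":1},
    {"xyz":[-2.5,63.5,-3.5],"yaw":-0.58,"jaw":1},
    {"xyz":[-2.5,63.5,-3.5],"yaw":-0.61,"jaw":1}
  ]
}}

```text
time: 2.25
eef_pos: [617.1, -78.9, 289.7]
ee_rot: [[-0.999, 0.053, 0.001], [0.053, 0.999, 0.002], [-0.001, 0.002, -1.0]]
contact_force: [0.2, -0.4, 0.8]
width: 85.2
grip_force: 0.0
```

```bash
python3 go.py 617 -80 290 177
python3 - <<'E'
from h import *
f,T,o=wrist()
np.savez("w1.npz",px=f["pixels"],K=f["K"],T=T)
cv2.imwrite("pics/w1.png",cv2.resize(f["pixels"],(800,600)))
E
```

```text
t 2.25 pos [617.1 -78.9 289.7] az 176.9 q [ 30.  44. -53.  86.  36.  69.  58.] 
shift [ 0.1 -1.1 -0.3] yaw -0.001
```

View pics/w1.png

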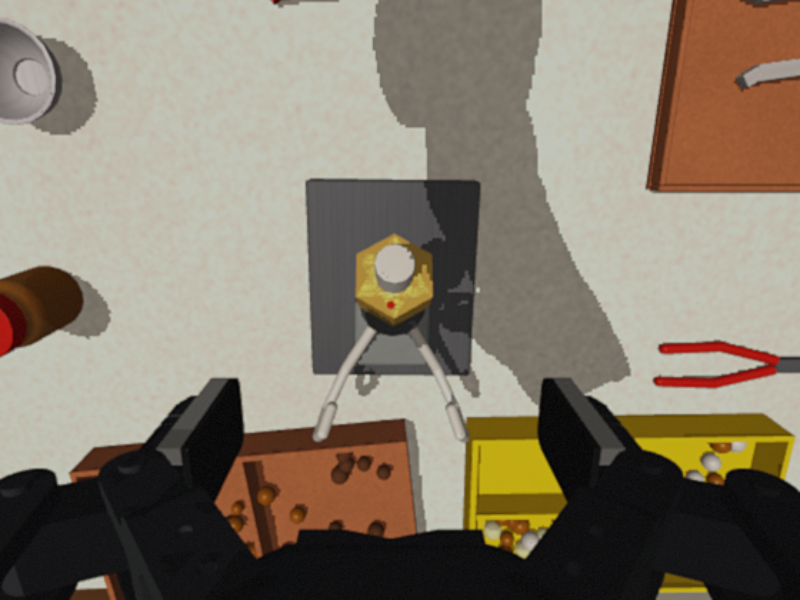

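The wrist view (image up is −x, right is +y) shows the nut centred at about (394,280) of 800×600, with corners pointing up and down. The red dot is at (391,305), on the far +x side, so the nut needs roughly half a turn.

Run:
```python
from h import *
d=np.load("w1.npz");px,T=d["px"],d["T"];f={"K":d["K"]}
bl,m=blobs(px,(18,100,60),(32,255,255),100)
for s,c,p in bl:
    if 200<c[0]<340 and 120<c[1]<260:
        h=cv2.convexHull(p.astype(np.int32));print("brass",s,c,"approx",cv2.approxPolyDP(h,3,True)[:,0].tolist())
s=560/800
for n,uv in dict(TL=(306,180),TR=(480,181),BL=(313,374),BR=(470,374)).items(): print(n,onz(f,np.array(uv)*s,16,T).round(1))
bl,_=blobs(px,(0,150,80),(6,255,255),2)
for b in bl:
    if 240<b[1][0]<310: print("dot",b[0],b[1],onz(f,b[1],165,T).round(1))
bl,_=blobs(px[150:210,250:300],(0,0,110),(179,60,255),20)
for b in bl: c=b[1]+[250,150];print("white",b[0],c,onz(f,c,184,T).round(1))
```

```text
brass [ 249  164   55   64 1852] [275.45572354 198.52537797] approx [[300, 213], [276, 227], [254, 216], [249, 208], [249, 178], [274, 164], [301, 177]]
TL [ 570.5 -141.2   16. ]
TR [578.6  -3.8  16. ]
BL [ 738.2 -152.1   16. ]
BR [745.9 -13.1  16. ]
dot [271 211   5   5  16] [273.1875 213.    ] [629.2 -78.1 165. ]
white [ 12  21  28  34 693] [275.11255411 186.36363636] [603.7 -75.5 184. ]
```

Request:
{"api": "arm_command", "payload": {
  "increments": [
    {"xyz":[-0.5,3.5,45],"yaw":0.01,"jaw":1},
    {"xyz":[-0.5,3.5,90],"yaw":0.01,"jaw":1},
    {"xyz":[-0.5,3.5,130],"yaw":0.01,"jaw":1},
    {"xyz":[-0.5,3.5,145],"yaw":0.01,"jaw":1},
    {"xyz":[-0.5,3.5,145],"yaw":0.01,"jaw":0.6}
  ]
}}

```text
time: 2.8
eef_pos: [615.4, -79.0, 143.0]
ee_rot: [[-0.998, 0.07, -0.004], [0.07, 0.998, -0.001], [0.004, -0.001, -1.0]]
contact_force: [0.4, 0.1, -0.1]
width: 73.3
grip_force: 0.0
```

Request:
{"api": "arm_command", "payload": {
  "increments": [
    {"xyz":[0,0,0],"yaw":0,"jaw":0.3},
    {"xyz":[0,0,0],"yaw":0,"jaw":0.1},
    {"xyz":[0,0,0],"yaw":0,"jaw":0.1},
    {"xyz":[0,0,0],"yaw":0,"jaw":0.1},
    {"xyz":[0,0,0],"yaw":0,"jaw":0.1}
  ]
}}

```text
time: 3.3
eef_pos: [618.7, -76.9, 147.5]
ee_rot: [[-0.998, 0.068, 0.005], [0.068, 0.998, 0.001], [-0.005, 0.001, -1.0]]
contact_force: [-0.4, 1.1, 7.1]
width: 39.2
grip_force: 60.7
```

```bash
python3 go.py 618 -75.5 145 176.5;python3 -c "
from station import *
print(get_obs()['wrist_torque'].round(2))"
```

```text
t 3.3 pos [618.7 -76.9 147.5] az 176.1 q [ 27.  53. -47.  94.  46.  54.  49.] 
shift [0.8 1.4 2.5] yaw -0.007
[0.17 0.15 0.04]
```

Request:
{"api": "arm_command", "payload": {
  "increments": [
    {"xyz":[0,0,0],"yaw":0.12,"jaw":0.1},
    {"xyz":[0,0,0],"yaw":0.24,"jaw":0.1},
    {"xyz":[0,0,0],"yaw":0.36,"jaw":0.1},
    {"xyz":[0,0,0],"yaw":0.46,"jaw":0.1},
    {"xyz":[0,0,0],"yaw":0.46,"jaw":0.1}
  ]
}}

```text
time: 3.8
eef_pos: [619.4, -78.1, 146.6]
ee_rot: [[-0.864, 0.503, 0.007], [0.503, 0.865, -0.0], [-0.006, 0.003, -1.0]]
contact_force: [0.4, -6.9, -0.5]
width: 39.1
grip_force: 98.3
```

```bash
python3 go.py 618 -75.5 145 176.5;python3 -c "
from station import *
print(get_obs()['wrist_torque'].round(2))"
```

```text
t 3.8 pos [619.4 -78.1 146.6] az 149.8 q [ 24.  51. -40.  94.  41.  50.  27.] 
shift [2.5 1.5 1.5] yaw -0.466
[ 1.53 -1.17  1.57]
```

Request:
{"api": "arm_command", "payload": {
  "increments": [
    {"xyz":[0,0,0],"yaw":0,"jaw":0.8},
    {"xyz":[0,0,0],"yaw":0,"jaw":0.8},
    {"xyz":[0,0,0],"yaw":-0.13,"jaw":0.8},
    {"xyz":[0,0,0],"yaw":-0.27,"jaw":0.8},
    {"xyz":[1,1,0],"yaw":-0.41,"jaw":0.8}
  ]
}}

```text
time: 4.3
eef_pos: [616.6, -76.7, 145.0]
ee_rot: [[-0.994, 0.113, -0.0], [0.113, 0.994, -0.001], [0.0, -0.001, -1.0]]
contact_force: [0.2, -0.0, 0.9]
width: 68.2
grip_force: 0.0
```

Request:
{"api": "arm_command", "payload": {
  "increments": [
    {"xyz":[0,0,0],"yaw":-0.14,"jaw":0.8},
    {"xyz":[0,0,0],"yaw":-0.28,"jaw":0.8},
    {"xyz":[0,0,0],"yaw":-0.42,"jaw":0.8},
    {"xyz":[0,0,0],"yaw":-0.5,"jaw":0.8},
    {"xyz":[0,0,0],"yaw":-0.5,"jaw":0.8}
  ]
}}

```text
time: 4.8
eef_pos: [616.6, -76.6, 144.7]
ee_rot: [[-0.928, -0.373, -0.0], [-0.373, 0.928, 0.0], [0.0, 0.0, -1.0]]
contact_force: [-1.1, -0.5, 0.6]
width: 68.3
grip_force: 0.0
```

```bash
python3 go.py 618 -76 145 203
python3 - <<'E'
from h import *
f,T,o=wrist()
cv2.imwrite("pics/w2.png",cv2.resize(f["pixels"][100:330,150:450],(800,600)))
print(o["wrist_torque"])
E
```

```text
t 4.8 pos [616.6 -76.6 144.7] az -158.1 q [ 30.  55. -53.  94.  51.  58.  71.] 
shift [-1.5 -0.  -0.3] yaw -0.02
[0.04836179 0.00660555 0.00334251]
```

View pics/w2.png

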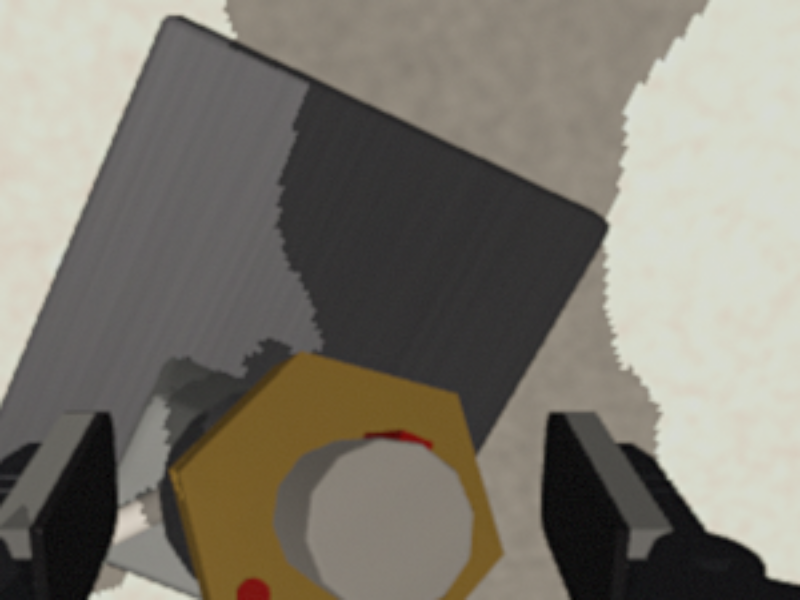

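```bash
cat > ang.py <<'E'
from h import *
y=np.radians(-3.5);X=np.array([np.cos(y),np.sin(y),0]);Y=np.array([-np.sin(y),np.cos(y),0]);Z=np.array([0,0,1.])
a=-.5*X+.8660254*Z;u=.8660254*X+.5*Z;C=np.array([618,-76,155.])
def face(f,uv,T):
    p,d=ray(f,uv,T);c=C+12*a;q=p+d*(((c-p)@a)/(d@a))-c;return q@u,q@Y
def red(f,T):   # dot: remaining cw angle to stripe
    for s,c,p in blobs(f["pixels"],(0,140,60),(6,255,255),4)[0]:
        e,n=face(f,c,T);r=np.hypot(e,n)
        if r<24: print("red r",r.round(1),"cw left",(np.degrees(np.arctan2(-n,-e))%360).round(1),"area",s[4],c.round(1))
E
python3 - <<'E'
from ang import *
d=np.load("w1.npz");f={"K":d["K"],"pixels":d["px"]};red(f,d["T"])
for c in [[300,213],[276,227],[249,178],[274,164],[301,177]]: e,n=face(f,c,d["T"]);print(round(np.hypot(e,n),1),np.degrees(np.arctan2(n,e)).round(1))
f,T,o=wrist();red(f,T)
for c in [(300,353),(458,393),(502,550),(175,470)]:
    c=np.array([150+c[0]*300/800,100+c[1]*230/600]);e,n=face(f,c,T);print(round(np.hypot(e,n),1),np.degrees(np.arctan2(n,e)).round(1))
E
```

```text
red r 16.8 cw left 174.9 area 16 [273.2 213. ]
24.8 47.9
27.3 1.3
22.5 -117.3
21.8 -177.2
22.6 120.3
red r 13.0 cw left 339.0 area 39 [302.8 267.3]
red r 10.7 cw left 0.1 area 7 [290. 266.]
red r 16.7 cw left 153.9 area 113 [244.4 327.5]
21.9 -141.1
22.8 155.8
23.2 96.4
23.4 -80.0
```

Request:
{"api": "arm_command", "payload": {
  "increments": [
    {"xyz":[-1,0,0],"yaw":-0.02,"jaw":0.1},
    {"xyz":[-1,0,0],"yaw":-0.02,"jaw":0.1},
    {"xyz":[-1,0,0],"yaw":-0.02,"jaw":0.1},
    {"xyz":[-1,0,0],"yaw":-0.02,"jaw":0.1},
    {"xyz":[-1,0,0],"yaw":-0.02,"jaw":0.1}
  ]
}}

```text
time: 5.4
eef_pos: [618.0, -76.2, 145.7]
ee_rot: [[-0.921, -0.39, 0.001], [-0.39, 0.921, -0.001], [-0.001, -0.001, -1.0]]
contact_force: [-1.1, -0.9, 5.3]
width: 43.5
grip_force: 60.1
```

Request:
{"api": "arm_command", "payload": {
  "increments": [
    {"xyz":[0,0,0],"yaw":0.13,"jaw":0.1},
    {"xyz":[0,0,0],"yaw":0.26,"jaw":0.1},
    {"xyz":[0,0,0],"yaw":0.39,"jaw":0.1},
    {"xyz":[0,0,0],"yaw":0.52,"jaw":0.1},
    {"xyz":[0,0,0],"yaw":0.65,"jaw":0.1}
  ]
}}

```text
time: 5.9
eef_pos: [618.4, -77.0, 144.5]
ee_rot: [[-0.968, 0.25, 0.002], [0.25, 0.968, -0.001], [-0.002, -0.001, -1.0]]
contact_force: [-0.4, -4.8, -2.4]
width: 41.6
grip_force: 60.2
```

Request:
{"api": "arm_command", "payload": {
  "increments": [
    {"xyz":[0,0,0],"yaw":0.13,"jaw":0.1},
    {"xyz":[0,0,0],"yaw":0.2,"jaw":0.1},
    {"xyz":[0,0,0],"yaw":0.2,"jaw":0.8},
    {"xyz":[0,0,0],"yaw":0.2,"jaw":0.8}
  ]
}}

```text
time: 6.3
eef_pos: [617.6, -75.7, 144.8]
ee_rot: [[-0.902, 0.432, -0.0], [0.432, 0.902, 0.0], [0.0, 0.0, -1.0]]
contact_force: [-0.6, 0.0, 0.4]
width: 67.7
grip_force: 0.0
```

```bash
python3 go.py 618 -76 145 203
python3 - <<'E'
from ang import *
f,T,o=wrist();red(f,T);cv2.imwrite("pics/w3.png",f["pixels"])
E
```

```text
t 6.3 pos [617.6 -75.7 144.8] az 154.4 q [ 25.  52. -42.  94.  42.  51.  31.] 
shift [-0.5 -0.1 -0.2] yaw -0.848
red r 12.5 cw left 16.7 area 44 [243.2 264.8]
red r 17.9 cw left 100.1 area 16 [220.4 317.8]
```

Request:
{"api": "arm_command", "payload": {
  "increments": [
    {"xyz":[0,0,0],"yaw":-0.14,"jaw":0.8},
    {"xyz":[0,0,0],"yaw":-0.28,"jaw":0.8},
    {"xyz":[0,0,0],"yaw":-0.42,"jaw":0.8},
    {"xyz":[0,0,0],"yaw":-0.56,"jaw":0.8},
    {"xyz":[0,0,0],"yaw":-0.7,"jaw":0.8}
  ]
}}

```text
time: 6.85
eef_pos: [617.6, -75.8, 144.8]
ee_rot: [[-0.967, -0.256, -0.0], [-0.256, 0.967, 0.0], [-0.0, 0.0, -1.0]]
contact_force: [-0.6, -0.1, 0.5]
width: 68.3
grip_force: 0.0
```

Request:
{"api": "arm_command", "payload": {
  "increments": [
    {"xyz":[0,0,0],"yaw":-0.14,"jaw":0.8},
    {"xyz":[0,0,0],"yaw":-0.16,"jaw":0.1},
    {"xyz":[0,0,0],"yaw":-0.16,"jaw":0.1},
    {"xyz":[0,0,0],"yaw":-0.16,"jaw":0.1},
    {"xyz":[0,0,0],"yaw":-0.16,"jaw":0.1}
  ]
}}

```text
time: 7.35
eef_pos: [617.8, -76.3, 145.4]
ee_rot: [[-0.917, -0.399, 0.001], [-0.399, 0.917, -0.001], [-0.0, -0.001, -1.0]]
contact_force: [-2.0, -1.6, 5.5]
width: 44.2
grip_force: 60.3
```

Request:
{"api": "arm_command", "payload": {
  "increments": [
    {"xyz":[0,0,0],"yaw":0,"jaw":0.1},
    {"xyz":[0,0,0],"yaw":0.13,"jaw":0.1},
    {"xyz":[0,0,0],"yaw":0.26,"jaw":0.1},
    {"xyz":[0,0,0],"yaw":0.38,"jaw":0.1},
    {"xyz":[0,0,0],"yaw":0.48,"jaw":0.1}
  ]
}}

```text
time: 7.85
eef_pos: [618.4, -76.8, 144.2]
ee_rot: [[-0.997, 0.073, 0.002], [0.073, 0.997, -0.001], [-0.002, -0.001, -1.0]]
contact_force: [1.0, -2.7, -0.2]
width: 43.0
grip_force: 60.6
```

```bash
python3 go.py 618 -76 145 176
python3 - <<'E'
from ang import *
f,T,o=wrist();red(f,T);print(o["wrist_torque"].round(2),o["wrist_torque"]@a)
E
```

```text
t 7.85 pos [618.4 -76.8 144.2] az 175.8 q [ 27.  53. -47.  94.  46.  54.  49.] 
shift [ 0.4  0.7 -0.8] yaw -0.003
red r 11.3 cw left 0.2 area 29 [271.7 257.6]
red r 15.8 cw left 72.7 area 103 [230.  276.6]
[ 0.18 -0.54  0.48] 0.31124044457200595
```

Request:
{"api": "arm_command", "payload": {
  "increments": [
    {"xyz":[0,0,0],"yaw":0.08,"jaw":0.1},
    {"xyz":[0,0,0],"yaw":0.16,"jaw":0.1},
    {"xyz":[0,0,0],"yaw":0.16,"jaw":0.1}
  ]
}}

```text
time: 8.2
eef_pos: [618.3, -77.0, 144.4]
ee_rot: [[-0.974, 0.225, 0.001], [0.225, 0.974, -0.001], [-0.002, -0.001, -1.0]]
contact_force: [2.4, -4.7, -2.5]
width: 43.0
grip_force: 61.1
```

```bash
python3 go.py 618 -76 145 176
python3 - <<'E'
from ang import *
f,T,o=wrist("pics/w4.png");red(f,T);print(o["wrist_torque"].round(2),o["wrist_torque"]@a)
E
```

```text
t 8.2 pos [618.3 -77.  144.4] az 167.0 q [ 26.  53. -45.  94.  45.  53.  41.] 
shift [ 0.5  0.9 -0.6] yaw -0.158
red r 11.6 cw left 7.9 area 37 [260.6 258.4]
red r 15.8 cw left 64.1 area 98 [228.  276.2]
[ 0.26 -0.93  0.68] 0.428410446814395
```

View pics/w4.png

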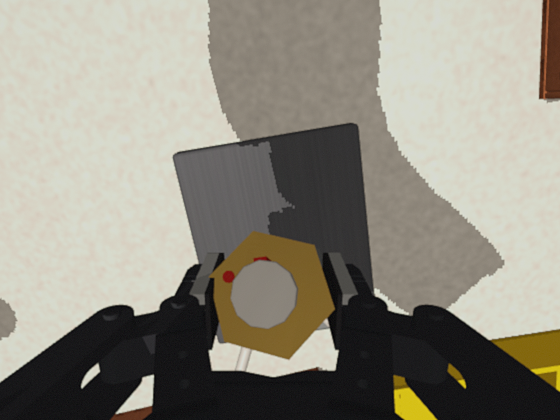

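The wrist view shows the jaws holding the hexagon on its corners. The nut lags the jaws by about 16°, the dot is at (228,276) and the stripe at (261,259). The nut follows the tool, so I'll finish this stroke and regrip for a slow approach to the stop.

Request:
{"api": "arm_command", "payload": {
  "increments": [
    {"xyz":[0,0,0],"yaw":0.1,"jaw":0.1},
    {"xyz":[0,0,0],"yaw":0.2,"jaw":0.1},
    {"xyz":[0,0,0],"yaw":0.26,"jaw":0.1},
    {"xyz":[0,0,0],"yaw":0.26,"jaw":0.8},
    {"xyz":[0,0,0],"yaw":0.26,"jaw":0.8}
  ]
}}

```text
time: 8.75
eef_pos: [617.2, -75.2, 144.8]
ee_rot: [[-0.884, 0.467, -0.001], [0.467, 0.884, 0.001], [0.001, 0.0, -1.0]]
contact_force: [-0.2, 0.3, 0.1]
width: 68.4
grip_force: 0.0
```

```bash
python3 go.py 618 -76 145 205
python3 - <<'E'
from ang import *
f,T,o=wrist("pics/w5.png");red(f,T);print(o["wrist_torque"].round(2),o["wrist_torque"]@a)
E
```

```text
t 8.75 pos [617.2 -75.2 144.8] az 152.2 q [ 25.  51. -42.  94.  42.  51.  28.] 
shift [-1.  -0.3 -0.2] yaw -0.922
red r 14.2 cw left 31.4 area 111 [231.5 270.5]
[0.   0.06 0.  ] 0.002286429908057127
```

Run:
```python
from ang import *
f,T,o=wrist()
bl,m=blobs(f["pixels"],(0,140,60),(6,255,255),4)
cv2.imwrite("pics/w5c.png",cv2.resize(f["pixels"][220:350,180:360],(720,520)))
for s,c,p in bl:
    if 200<c[0]<300 and s[4]>50:
        for r in range(s[1],s[1]+s[3]): print(r,"".join("#" if m[r,x] else "." for x in range(s[0],s[0]+s[2])),s[0])
```

```text
265 .....................####......... 219
266 ...................############### 219
267 .................#############.... 219
268 ..............#########........... 219
269 ............####.................. 219
270 ...######..###.................... 219
271 ..##.#####.#...................... 219
272 .##########....................... 219
273 .#########........................ 219
274 #########......................... 219
275 #######........................... 219
276 ..####............................ 219
277 .####............................. 219
278 .##............................... 219
```

View pics/w5c.png

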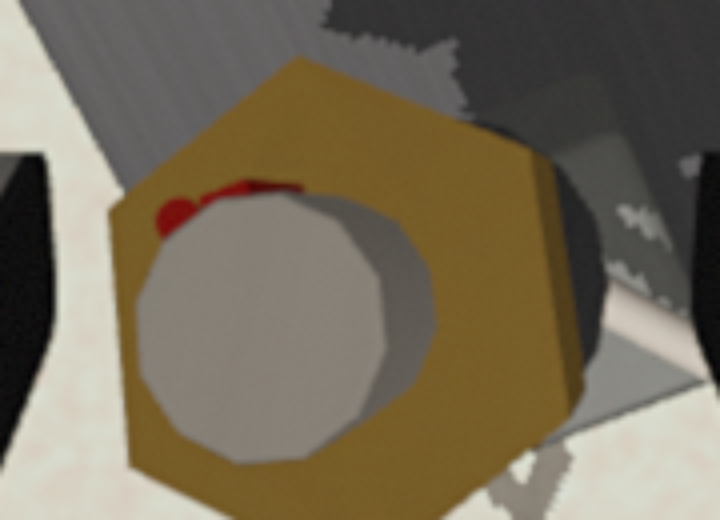

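The crop shows the dot at (224,274) next to the merged stripe, with nut corners at (255,234), (208,273), (212,336), (312,258) and (324,321).

Run:
```python
from ang import *
f,T,o=wrist()
for c in [(224.2,274.5),(255,234.3),(208,273),(212.5,336.5),(312.5,258)]:
    e,n=face(f,c,T);print(round(np.hypot(e,n),1),np.degrees(np.arctan2(-n,-e)).round(1))
```

```text
15.7 41.9
21.9 -15.1
21.9 48.2
23.3 108.4
22.8 -77.2
```

Request:
{"api": "arm_command", "payload": {
  "increments": [
    {"xyz":[0,0,0],"yaw":-0.14,"jaw":0.8},
    {"xyz":[0,0,0],"yaw":-0.28,"jaw":0.8},
    {"xyz":[0,0,0],"yaw":-0.42,"jaw":0.8},
    {"xyz":[0,0,0],"yaw":-0.56,"jaw":0.8},
    {"xyz":[-1,0,0],"yaw":-0.7,"jaw":0.8}
  ]
}}

```text
time: 9.4
eef_pos: [618.3, -76.2, 144.9]
ee_rot: [[-0.976, -0.217, -0.0], [-0.217, 0.976, 0.0], [0.0, 0.0, -1.0]]
contact_force: [0.1, 0.2, -0.1]
width: 68.5
grip_force: 0.0
```

Request:
{"api": "arm_command", "payload": {
  "increments": [
    {"xyz":[0,0,0],"yaw":-0.14,"jaw":0.8},
    {"xyz":[0,0,0],"yaw":-0.24,"jaw":0.1},
    {"xyz":[0,0,0],"yaw":-0.24,"jaw":0.1},
    {"xyz":[0,0,0],"yaw":-0.24,"jaw":0.1},
    {"xyz":[0,0,0],"yaw":-0.24,"jaw":0.1}
  ]
}}

```text
time: 9.9
eef_pos: [618.3, -76.1, 145.6]
ee_rot: [[-0.9, -0.436, -0.0], [-0.436, 0.9, 0.0], [0.0, 0.0, -1.0]]
contact_force: [-2.9, 0.6, 5.1]
width: 44.7
grip_force: 60.2
```

```bash
cat > st.py <<'E'
from ang import *
f,T,o=wrist();red(f,T);R=o["ee_rot"];print("psi",(176.5-np.degrees(np.arctan2(R[1,0],R[0,0]))%360).round(1),"tq",o["wrist_torque"].round(2),(o["wrist_torque"]@a).round(2),"F",o["contact_force"].round(1),"w",round(o["width"],1),"grip",round(o["grip_force"],1),"pos",o["eef_pos"].round(1),"t",o["time"])
E
python3 st.py
```

```text
red r 15.3 cw left 39.3 area 100 [271.9 247.5]
red r 13.8 cw left 338.3 area 36 [307.7 263. ]
psi -29.3 tq [-0.02  0.48  0.04] 0.06 F [-2.9  0.6  5.1] w 44.7 grip 60.2 pos [618.3 -76.1 145.6] t 9.9
```

Request:
{"api": "arm_command", "payload": {
  "increments": [
    {"xyz":[0,0,0],"yaw":0.04,"jaw":0.1},
    {"xyz":[0,0,0],"yaw":0.08,"jaw":0.1},
    {"xyz":[0,0,0],"yaw":0.08,"jaw":0.1}
  ]
}}

```text
time: 10.25
eef_pos: [618.3, -76.1, 145.5]
ee_rot: [[-0.932, -0.362, -0.0], [-0.362, 0.932, -0.0], [0.0, -0.0, -1.0]]
contact_force: [-2.8, -1.2, 6.1]
width: 44.6
grip_force: 60.1
```

```bash
python3 st.py
```

```text
red r 15.3 cw left 35.2 area 96 [270.2 246.9]
red r 13.0 cw left 341.4 area 39 [301.9 260.9]
psi -24.7 tq [0.33 0.55 0.33] 0.14 F [-2.8 -1.2  6.1] w 44.6 grip 60.1 pos [618.3 -76.1 145.5] t 10.25
```

Request:
{"api": "arm_command", "payload": {
  "increments": [
    {"xyz":[0,0,0],"yaw":0.03,"jaw":0.1},
    {"xyz":[0,0,0],"yaw":0.05,"jaw":0.1},
    {"xyz":[0,0,0],"yaw":0.05,"jaw":0.1}
  ]
}}

```text
time: 10.6
eef_pos: [618.3, -76.2, 145.5]
ee_rot: [[-0.949, -0.316, 0.0], [-0.316, 0.949, -0.0], [-0.0, -0.0, -1.0]]
contact_force: [-2.3, -2.2, 5.0]
width: 44.8
grip_force: 59.9
```

```bash
python3 st.py
```

```text
red r 15.2 cw left 32.4 area 93 [269.6 246.8]
red r 11.3 cw left 356.6 area 4 [290.5 259. ]
red r 13.0 cw left 340.9 area 32 [300.2 259.9]
psi -21.9 tq [0.47 0.59 0.51] 0.22 F [-2.3 -2.2  5. ] w 44.8 grip 59.9 pos [618.3 -76.2 145.5] t 10.6
```

Request:
{"api": "arm_command", "payload": {
  "increments": [
    {"xyz":[0,0,0],"yaw":0.03,"jaw":0.1},
    {"xyz":[0,0,0],"yaw":0.03,"jaw":0.1}
  ]
}}

```text
time: 10.85
eef_pos: [619.0, -76.1, 144.2]
ee_rot: [[-0.958, -0.287, 0.001], [-0.287, 0.958, 0.001], [-0.002, 0.001, -1.0]]
contact_force: [3.4, 0.8, -2.3]
width: 43.8
grip_force: 65.1
```

```bash
python3 st.py
```

```text
red r 15.4 cw left 30.4 area 99 [269.4 246.1]
red r 12.4 cw left 344.6 area 45 [296.9 259.2]
psi -20.2 tq [ 0.29 -0.63  0.03] -0.14 F [ 3.4  0.8 -2.3] w 43.8 grip 65.1 pos [619.  -76.1 144.2] t 10.85
```

Request:
{"api": "arm_command", "payload": {
  "increments": [
    {"xyz":[0,0,0],"yaw":0.03,"jaw":0.1},
    {"xyz":[0,0,0],"yaw":0.03,"jaw":0.1}
  ]
}}

```text
time: 11.1
eef_pos: [619.0, -76.1, 144.2]
ee_rot: [[-0.966, -0.258, 0.001], [-0.258, 0.966, 0.001], [-0.001, 0.001, -1.0]]
contact_force: [4.3, 1.8, -9.0]
width: 44.5
grip_force: 63.6
```

```bash
python3 st.py
```

```text
red r 15.3 cw left 29.0 area 99 [268.8 246. ]
red r 12.3 cw left 345.5 area 40 [295.  258.4]
psi -18.5 tq [ 0.51 -1.06  0.1 ] -0.2 F [ 4.3  1.8 -9. ] w 44.5 grip 63.6 pos [619.  -76.1 144.2] t 11.1
```

Request:
{"api": "arm_command", "payload": {
  "increments": [
    {"xyz":[0,0,0],"yaw":0.02,"jaw":0.1},
    {"xyz":[0,0,0],"yaw":0.02,"jaw":0.1}
  ]
}}

```text
time: 11.35
eef_pos: [619.0, -76.2, 144.2]
ee_rot: [[-0.971, -0.241, 0.001], [-0.241, 0.971, 0.0], [-0.001, 0.0, -1.0]]
contact_force: [4.6, 0.6, -9.9]
width: 44.2
grip_force: 64.4
```

```bash
python3 st.py
```

```text
red r 15.3 cw left 28.5 area 98 [268.2 246.1]
red r 12.2 cw left 346.0 area 41 [294.  258.1]
psi -17.4 tq [ 0.37 -1.23  0.59] 0.29 F [ 4.6  0.6 -9.9] w 44.2 grip 64.4 pos [619.  -76.2 144.2] t 11.35
```

Request:
{"api": "arm_command", "payload": {
  "increments": [
    {"xyz":[0,0,0],"yaw":0.02,"jaw":0.1},
    {"xyz":[0,0,0],"yaw":0.02,"jaw":0.1}
  ]
}}

```text
time: 11.6
eef_pos: [619.0, -76.2, 144.2]
ee_rot: [[-0.975, -0.223, 0.001], [-0.223, 0.975, 0.0], [-0.001, -0.0, -1.0]]
contact_force: [4.6, 1.0, -11.3]
width: 44.2
grip_force: 64.6
```

```bash
python3 st.py
```

```text
red r 15.3 cw left 27.7 area 98 [267.7 246. ]
red r 12.1 cw left 346.5 area 37 [292.8 257.8]
psi -16.4 tq [ 0.4  -1.26  0.87] 0.51 F [  4.6   1.  -11.3] w 44.2 grip 64.6 pos [619.  -76.2 144.2] t 11.6
```

Request:
{"api": "arm_command", "payload": {
  "increments": [
    {"xyz":[0,0,0],"yaw":0,"jaw":0.9},
    {"xyz":[0,0,0],"yaw":0,"jaw":0.9},
    {"xyz":[0,0,-45],"yaw":0,"jaw":0.9},
    {"xyz":[0,0,-90],"yaw":0,"jaw":0.9},
    {"xyz":[0,0,-90],"yaw":0,"jaw":0.9}
  ]
}}

```text
time: 12.15
eef_pos: [621.8, -74.6, 241.9]
ee_rot: [[-0.975, -0.22, 0.011], [-0.22, 0.976, 0.002], [-0.011, -0.001, -1.0]]
contact_force: [-0.4, 0.6, 0.3]
width: 76.9
grip_force: 0.0
```

```bash
python3 st.py
python3 - <<'E'
from ang import *
f,T,o=wrist("pics/w6.png")
m=cv2.inRange(cv2.cvtColor(f["pixels"],cv2.COLOR_BGR2HSV),(18,100,60),(32,255,255))
n,l,s,c=cv2.connectedComponentsWithStats(m);i=1+np.argmax(s[1:,4]*(abs(c[1:,0]-280)<80));
h=cv2.convexHull(np.argwhere(l==i)[:,::-1].astype(np.int32))
for c in cv2.approxPolyDP(h,3,True)[:,0]:
    e,n=face(f,c,T);print(c,round(np.hypot(e,n),1),np.degrees(np.arctan2(-n,-e)).round(1))
E
```

```text
red r 15.4 cw left 28.3 area 24 [268.2 178.2]
psi -16.2 tq [-0.04 -0.01  0.01] 0.03 F [-0.4  0.6  0.3] w 76.9 grip 0.0 pos [621.8 -74.6 241.9] t 12.15
[382 346] 103.5 -128.2
[362 385] 114.0 -139.9
[271 376] 96.0 -167.4
[291 320] 67.1 -158.1
[377 339] 98.6 -128.1
```

```bash
cat > fit.py <<'E'
import numpy as np
t=np.radians(30);Ry=np.array([[np.cos(t),0,-np.sin(t)],[0,1,0],[np.sin(t),0,np.cos(t)]])
def nut(phi):
    g=np.linspace(0,1,40);c=np.radians(np.arange(0,360,60)+phi);V=np.c_[np.cos(c),np.sin(c)]*40/np.sqrt(3)
    P=np.vstack([np.outer(1-g,V[i])+np.outer(g,V[(i+1)%6]) for i in range(6)])
    P=np.vstack([np.c_[P,np.full(len(P),z)] for z in np.linspace(-12,12,49)])
    return P@Ry.T
for phi in (28.6,20,14,8,0):
    P=nut(phi);best=[]
    for z0 in range(-18,19,2):      # slab centre height rel nut centre
      for psi in range(0,36,2):
        c,s=np.cos(np.radians(psi)),np.sin(np.radians(psi));Q=P@np.array([[c,-s,0],[s,c,0],[0,0,1]])
        Q=Q[abs(Q[:,2]-z0)<=5];
        if len(Q)<5: continue
        Q=Q[np.argsort(Q[:,0])];w=np.maximum.accumulate(Q[:,1])-np.minimum.accumulate(Q[:,1])
        k=np.searchsorted(w,41.8);xm=Q[min(k,len(Q)-1),0]  # tips may reach xm
        best.append((round(xm-Q[0,0],1) if k<len(Q) else 99,z0,psi,round(w[-1],1)))
    best.sort(key=lambda b:b[3]);print(phi,best[:4],"z0=0:",min((b for b in best if b[1]==0),key=lambda b:b[3]))
    if phi>14:
        print("  by overlap",sorted([b for b in best if b[0]<99],reverse=True)[:3],sorted([b for b in best if b[0]<99 and abs(b[1])<=4],reverse=True)[:3])
E
python3 fit.py
```

```text
28.6 [(99, -18, 34, np.float64(35.6)), (99, 18, 34, np.float64(35.6)), (99, -18, 32, np.float64(35.8)), (99, 18, 32, np.float64(35.8))] z0=0: (np.float64(15.2), 0, 26, np.float64(43.8))
  by overlap [(np.float64(27.6), -16, 18, np.float64(42.2)), (np.float64(27.2), -14, 24, np.float64(42.0)), (np.float64(26.5), 14, 30, np.float64(41.9))] [(np.float64(19.5), -4, 10, np.float64(46.2)), (np.float64(19.5), -4, 6, np.float64(46.4)), (np.float64(19.4), -4, 12, np.float64(46.1))]
20 [(99, -18, 34, np.float64(38.1)), (99, 18, 34, np.float64(38.1)), (99, -18, 32, np.float64(38.4)), (99, 18, 32, np.float64(38.4))] z0=0: (np.float64(16.1), 0, 18, np.float64(42.5))
  by overlap [(np.float64(29.4), -12, 16, np.float64(42.0)), (np.float64(28.2), -14, 14, np.float64(42.2)), (np.float64(27.4), 12, 22, np.float64(41.9))] [(np.float64(19.7), -4, 12, np.float64(43.7)), (np.float64(19.7), -4, 10, np.float64(44.2)), (np.float64(19.7), -4, 8, np.float64(44.5))]
14 [(99, -18, 34, np.float64(38.9)), (99, 18, 34, np.float64(38.9)), (99, -18, 32, np.float64(39.2)), (99, 18, 32, np.float64(39.2))] z0=0: (99, 0, 12, np.float64(41.6))
8 [(99, -18, 34, np.float64(38.0)), (99, 18, 34, np.float64(38.0)), (99, -18, 32, np.float64(38.5)), (99, 18, 32, np.float64(38.5))] z0=0: (99, 0, 6, np.float64(41.1))
0 [(99, -18, 34, np.float64(37.0)), (99, 18, 34, np.float64(37.0)), (99, -18, 32, np.float64(37.6)), (99, 18, 32, np.float64(37.6))] z0=0: (99, 0, 0, np.float64(40.0))
```

```bash
cat > fit2.py <<'E'
from fit import nut
import numpy as np
N={p:nut(p) for p in np.arange(-8,36,1.)}
for z0 in (0,4,8,10,12,14,16):
    r=[]
    for psi in range(32,-16,-6):
        c,s=np.cos(np.radians(psi)),np.sin(np.radians(psi));ok=[]
        for p,P in N.items():
            Q=P@np.array([[c,-s,0],[s,c,0],[0,0,1]]);Q=Q[abs(Q[:,2]-z0)<=5]
            if np.ptp(Q[:,1])<=42: ok.append(p)
        r.append((psi,ok[0],ok[-1]) if ok else (psi,None))
    print(z0,[tuple(map(lambda v:None if v is None else int(v),x)) for x in r])
E
python3 fit2.py | tail -7
python3 - <<'E'
from h import *
f=grab_frame("top");T=None
bl,_=blobs(f["pixels"],(105,120,60),(125,255,255),100)
for s,c,p in bl:
    if s[0]>100:
        v=cv2.fitLine(p.astype(np.float32),cv2.DIST_L2,0,.01,.01).ravel();pr=(p-c)@v[:2]
        A,B=[onz(f,c+v[:2]*x,14) for x in(pr.min()-.5,pr.max()+.5)];print("handle",A.round(1),B.round(1),np.linalg.norm(A-B),(A+B)/2)
E
```

```text
0 [(32, None), (26, None), (20, None), (14, 15, 16), (8, 6, 12), (2, -2, 7), (-4, -8, -1), (-10, None)]
4 [(32, None), (26, None), (20, None), (14, 15, 16), (8, 6, 12), (2, -2, 7), (-4, -8, 0), (-10, -8, -8)]
8 [(32, None), (26, None), (20, None), (14, 12, 16), (8, 5, 12), (2, -2, 7), (-4, -8, 0), (-10, -8, -7)]
10 [(32, None), (26, None), (20, None), (14, 11, 17), (8, 4, 12), (2, -3, 7), (-4, -8, 0), (-10, -8, -6)]
12 [(32, None), (26, None), (20, 17, 23), (14, 9, 18), (8, 2, 12), (2, -4, 7), (-4, -8, 2), (-10, -8, -5)]
14 [(32, 27, 35), (26, 19, 30), (20, 11, 24), (14, 6, 19), (8, 0, 14), (2, -6, 9), (-4, -8, 4), (-10, -8, -1)]
16 [(32, -8, 35), (26, -8, 35), (20, -8, 35), (14, -6, 21), (8, -6, 16), (2, -8, 12), (-4, -8, 9), (-10, -8, 6)]
handle [463.1 406.8  14. ] [474.4 278.2  14. ] 129.05856472960133 [468.71782542 342.4914089   14.        ]
```

```bash
python3 go.py 470.5 322.5 120 95
```

```text
t 12.3 pos [618.  -76.9 235. ] az -167.3 q [ 31.  49. -55.  89.  43.  65.  68.] 
shift [ 55.9 422.2 114.6] yaw 1.705
```

Request:
{"api": "arm_command", "payload": {
  "increments": [
    {"xyz":[4,32,0],"yaw":0.14,"jaw":0.9},
    {"xyz":[8,66,0],"yaw":0.28,"jaw":0.9},
    {"xyz":[13,101,0],"yaw":0.42,"jaw":0.9},
    {"xyz":[17,136,8],"yaw":0.56,"jaw":0.7},
    {"xyz":[22,170,18],"yaw":0.7,"jaw":0.6}
  ]
}}

```text
time: 12.8
eef_pos: [558.3, 85.2, 215.6]
ee_rot: [[-0.885, 0.465, -0.002], [0.465, 0.885, -0.001], [0.001, -0.001, -1.0]]
contact_force: [-0.6, -0.1, -0.9]
width: 51.6
grip_force: 0.0
```

```bash
python3 go.py 470.5 322.5 120 95
```

```text
t 12.8 pos [558.3  85.2 215.6] az 152.3 q [ 12.  42. -44. 101.  36.  52.  14.] 
shift [188.1 169.3  95.6] yaw 0.999
```

Request:
{"api": "arm_command", "payload": {
  "increments": [
    {"xyz":[26,23,13],"yaw":0.14,"jaw":0.6},
    {"xyz":[52,47,27],"yaw":0.28,"jaw":0.6},
    {"xyz":[80,72,40],"yaw":0.42,"jaw":0.6},
    {"xyz":[108,97,54],"yaw":0.56,"jaw":0.6},
    {"xyz":[135,121,68],"yaw":0.7,"jaw":0.6}
  ]
}}

```text
time: 13.3
eef_pos: [493.8, 254.4, 147.0]
ee_rot: [[-0.377, 0.926, -0.002], [0.926, 0.377, -0.002], [-0.001, -0.003, -1.0]]
contact_force: [-0.4, 0.1, 0.0]
width: 51.0
grip_force: 0.0
```

```bash
python3 go.py 470.5 322.5 120 95
```

```text
t 13.3 pos [493.8 254.4 147. ] az 112.2 q [-16.  44. -28. 106.  32.  38. -40.] 
shift [71.9  4.2 27. ] yaw 0.3
```

Request:
{"api": "arm_command", "payload": {
  "increments": [
    {"xyz":[30,2,10],"yaw":0.12,"jaw":0.6},
    {"xyz":[60,4,20],"yaw":0.24,"jaw":0.6},
    {"xyz":[72,4,27],"yaw":0.3,"jaw":0.6},
    {"xyz":[72,4,27],"yaw":0.3,"jaw":0.6}
  ]
}}

```text
time: 13.7
eef_pos: [468.7, 323.6, 119.9]
ee_rot: [[-0.097, 0.995, -0.004], [0.995, 0.097, -0.002], [-0.001, -0.004, -1.0]]
contact_force: [0.4, 0.1, 0.3]
width: 51.1
grip_force: 0.0
```

```bash
python3 go.py 470.5 322.5 16 95
python3 - <<'E'
from h import *
f,T,o=wrist("pics/w7.png")
bl,_=blobs(f["pixels"],(105,120,60),(125,255,255),300)
for s,c,p in bl:
    v=cv2.fitLine(p.astype(np.float32),cv2.DIST_L2,0,.01,.01).ravel();pr=(p-c)@v[:2]
    A,B=[onz(f,c+v[:2]*x,19,T) for x in(pr.min()-.5,pr.max()+.5)];print("handle",s,A.round(1),B.round(1),np.linalg.norm(A-B).round(1),((A+B)/2).round(1),np.degrees(np.arctan2(*(A-B)[1::-1])).round(1))
E
```

```text
t 13.7 pos [468.7 323.6 119.9] az 95.6 q [-27.  46. -21. 105.  28.  34. -60.] 
shift [ -1.2   2.1 103.9] yaw 0.01
handle [ 265   80   28  187 4733] [476.2 281.   19. ] [465.4 409.6  19. ] 129.0 [470.8 345.3  19. ] -85.2
```

Request:
{"api": "arm_command", "payload": {
  "increments": [
    {"xyz":[1,3,40],"yaw":0.01,"jaw":0.6},
    {"xyz":[1,3,75],"yaw":0.01,"jaw":0.6},
    {"xyz":[1,3.5,98],"yaw":0.01,"jaw":0.6},
    {"xyz":[1,3.5,104],"yaw":0.01,"jaw":0.6},
    {"xyz":[1,3.5,104],"yaw":0.01,"jaw":0.05}
  ]
}}

```text
time: 14.25
eef_pos: [475.1, 321.6, 17.2]
ee_rot: [[-0.082, 0.997, -0.001], [0.997, 0.082, -0.002], [-0.002, -0.001, -1.0]]
contact_force: [1.3, 0.7, 1.2]
width: 37.9
grip_force: 0.0
```

Request:
{"api": "arm_command", "payload": {
  "increments": [
    {"xyz":[0,0,0],"yaw":0,"jaw":0.05},
    {"xyz":[0,0,0],"yaw":0,"jaw":0.05},
    {"xyz":[0,0,0],"yaw":0,"jaw":0.05}
  ]
}}

```text
time: 14.55
eef_pos: [475.8, 323.5, 19.2]
ee_rot: [[-0.083, 0.997, 0.002], [0.997, 0.083, 0.001], [0.001, 0.002, -1.0]]
contact_force: [-0.9, -1.3, 5.2]
width: 16.1
grip_force: 60.3
```

Request:
{"api": "arm_command", "payload": {
  "increments": [
    {"xyz":[0,0,-10],"yaw":0,"jaw":0.05},
    {"xyz":[0,0,-40],"yaw":0,"jaw":0.05},
    {"xyz":[0,0,-80],"yaw":0,"jaw":0.05},
    {"xyz":[0,0,-120],"yaw":0,"jaw":0.05},
    {"xyz":[0,0,-150],"yaw":0,"jaw":0.05}
  ]
}}

```text
time: 15.05
eef_pos: [475.0, 323.7, 170.7]
ee_rot: [[-0.083, 0.997, 0.002], [0.997, 0.083, 0.002], [0.001, 0.002, -1.0]]
contact_force: [0.5, 1.0, -2.4]
width: 16.3
grip_force: 59.3
```

```bash
python3 go.py 500 -80 190 202
python3 - <<'E'
from h import *
f=grab_frame("scene");cv2.imwrite("pics/s2.png",cv2.resize(f["pixels"][180:420,150:470],(800,600)))
E
```

```text
t 15.05 pos [475.  323.7 170.7] az 94.8 q [-25.  42. -24. 102.  25.  40. -58.] 
shift [-404.4   -8.8  -19.8] yaw -1.871
```

View pics/s2.png

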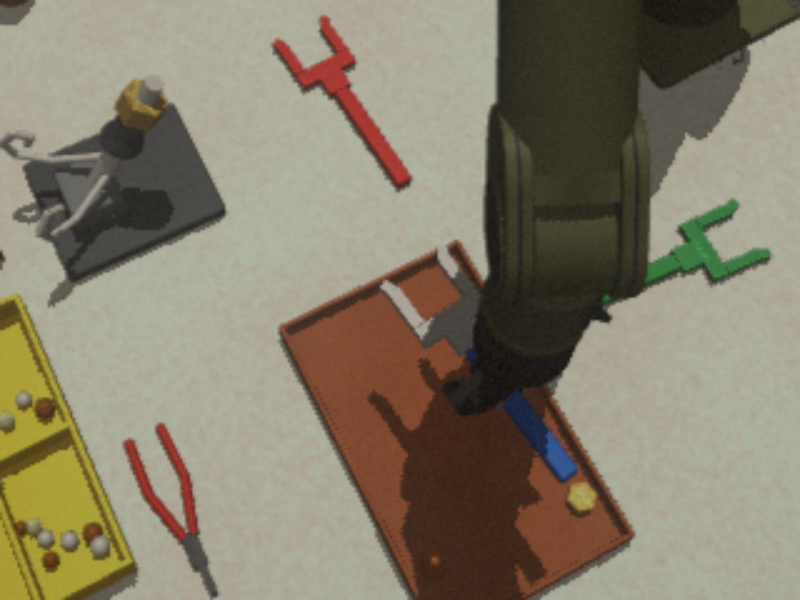

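The crop shows the wrench in the gripper, clear of the tray: the jaws at (440,300) and the handle end at (575,475) have shifted, and its shadow lies below. The spare nut and the drop are untouched.

```bash
cat > plan.py <<'E'
from fit import nut
import numpy as np
Nc=np.array([618.3,-76.3,155]);L=107
for psi,phi,z0,s in [(28,28.6,16,-85),(28,28.6,16,-45),(28,28.6,16,0),(28,28.6,14,0),(26,28.6,14,0),(20,23,14,0),(14,17,12,0),(8,11,11,0),(2,5,10,0),(-4,0,10,0),(-9,0,12,0)]:
    P=nut(phi);c,q=np.cos(np.radians(psi)),np.sin(np.radians(psi));Q=P@np.array([[c,-q,0],[q,c,0],[0,0,1]])
    Q=Q[abs(Q[:,2]-z0)<=5];m=(Q[:,1].max()+Q[:,1].min())/2
    az=np.radians(psi-3.5);w=np.array([np.cos(az),np.sin(az),0]);l=np.array([-w[1],w[0],0])
    t=Nc+(s-L)*w+m*l;t[2]=155+z0+7
    print(psi,phi,z0,s,"mid",m.round(1),"w",np.ptp(Q[:,1]).round(1),"TCP",t.round(1),"az",psi-3.5+180)
E
python3 plan.py | grep mid; python3 go.py 443 -156 200 204.5
```

```text
28 28.6 16 -85 mid 1.9 w 40.3 TCP [ 442.8 -154.2  178. ] az 204.5
28 28.6 16 -45 mid 1.9 w 40.3 TCP [ 479.2 -137.6  178. ] az 204.5
28 28.6 16 0 mid 1.9 w 40.3 TCP [ 520.2 -119.   178. ] az 204.5
28 28.6 14 0 mid 2.1 w 41.8 TCP [ 520.1 -118.8  176. ] az 204.5
26 28.6 14 0 mid 2.3 w 41.6 TCP [ 518.5 -115.1  176. ] az 202.5
20 23 14 0 mid 2.1 w 41.4 TCP [ 515.1 -104.7  176. ] az 196.5
14 17 12 0 mid 1.4 w 41.6 TCP [512.8 -94.4 174. ] az 190.5
8 11 11 0 mid 0.8 w 41.5 TCP [511.6 -83.9 173. ] az 184.5
2 5 10 0 mid 0.2 w 41.2 TCP [511.3 -73.3 172. ] az 178.5
-4 0 10 0 mid -0.2 w 41.7 TCP [512.2 -62.5 172. ] az 172.5
-9 0 12 0 mid -0.2 w 42.7 TCP [513.8 -53.3 174. ] az 167.5
t 15.1 pos [476.9 325.4 174.9] az 94.8 q [-25.  42. -24. 102.  25.  41. -58.] 
shift [-476.8  -73.5  -28.2] yaw -1.915
```

Request:
{"api": "arm_command", "payload": {
  "increments": [
    {"xyz":[-34,-5,-8],"yaw":-0.13,"jaw":0.05},
    {"xyz":[-68,-10,-16],"yaw":-0.27,"jaw":0.05},
    {"xyz":[-102,-16,-24],"yaw":-0.41,"jaw":0.05},
    {"xyz":[-136,-21,-32],"yaw":-0.55,"jaw":0.05},
    {"xyz":[-170,-26,-40],"yaw":-0.68,"jaw":0.05}
  ]
}}

```text
time: 15.6
eef_pos: [462.5, 150.1, 208.3]
ee_rot: [[-0.696, 0.719, 0.0], [0.719, 0.696, -0.001], [-0.001, -0.001, -1.0]]
contact_force: [0.8, -0.7, -3.3]
width: 16.0
grip_force: 59.3
```

```bash
python3 go.py 443 -154 215 204.5
```

```text
t 15.6 pos [462.5 150.1 208.3] az 134.1 q [  1.  36. -38. 114.  34.  41. -15.] 
shift [-204.9 -225.5   -6.4] yaw -1.229
```

Request:
{"api": "arm_command", "payload": {
  "increments": [
    {"xyz":[-23,-25,-1],"yaw":-0.14,"jaw":0.05},
    {"xyz":[-46,-50,-2],"yaw":-0.28,"jaw":0.05},
    {"xyz":[-69,-75,-3],"yaw":-0.42,"jaw":0.05},
    {"xyz":[-92,-101,-4],"yaw":-0.55,"jaw":0.05},
    {"xyz":[-115,-126,-5],"yaw":-0.69,"jaw":0.05}
  ]
}}

```text
time: 16.1
eef_pos: [450.7, -20.3, 213.1]
ee_rot: [[-0.994, 0.112, -0.0], [0.112, 0.994, -0.001], [0.0, -0.001, -1.0]]
contact_force: [-0.1, 0.2, -2.7]
width: 16.1
grip_force: 59.3
```

```bash
python3 go.py 443 -154 195 204.5
```

```text
t 16.1 pos [450.7 -20.3 213.1] az 173.6 q [ 29.  37. -52. 119.  43.  44.  34.] 
shift [  -7.3 -133.7   18.3] yaw -0.54
```

Request:
{"api": "arm_command", "payload": {
  "increments": [
    {"xyz":[-2,-33,0],"yaw":-0.13,"jaw":0.05},
    {"xyz":[-4,-66,0],"yaw":-0.27,"jaw":0.05},
    {"xyz":[-6,-100,5],"yaw":-0.41,"jaw":0.05},
    {"xyz":[-7,-134,12],"yaw":-0.54,"jaw":0.05},
    {"xyz":[-7,-134,18],"yaw":-0.54,"jaw":0.05}
  ]
}}

```text
time: 16.6
eef_pos: [440.4, -158.7, 193.4]
ee_rot: [[-0.915, -0.403, -0.004], [-0.403, 0.915, -0.004], [0.005, -0.002, -1.0]]
contact_force: [-0.2, 0.3, -4.3]
width: 16.2
grip_force: 59.2
```

```bash
python3 go.py 479.2 -137.6 182 204.5
python3 - <<'E'
from h import *
f,T,o=wrist();cv2.imwrite("pics/w8.png",f["pixels"])
s=grab_frame("top");cv2.imwrite("pics/t8.png",s["pixels"])
a=cv2.resize(f["pixels"],(440,330));b=cv2.resize(s["pixels"][110:230,220:380],(440,330))
c=grab_frame("scene")["pixels"][180:300,140:300]
cv2.imwrite("pics/m8.png",np.hstack([a,cv2.resize(c,(360,330),interpolation=cv2.INTER_CUBIC)]))
E
```

```text
t 16.6 pos [ 440.4 -158.7  193.4] az -156.2 q [ 49.  43. -59. 118.  51.  50.  74.] 
shift [-44.1   3.7  11.2] yaw -0.013
```

View pics/m8.png

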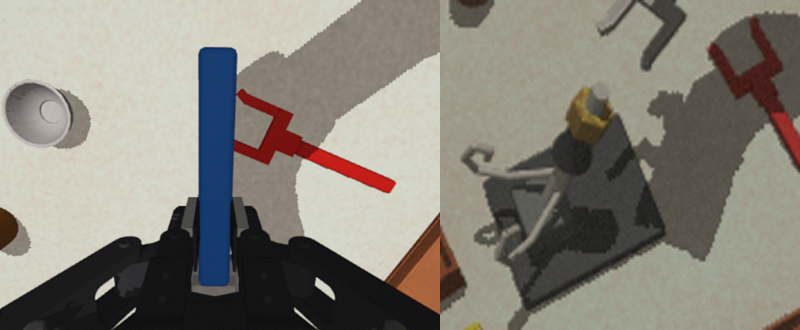

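Run:
```python
from h import *
o=get_obs();f=grab_frame("wrist");Tt=np.array(f["T_tool_cam"])
bl,m=blobs(f["pixels"],(105,120,40),(125,255,255),500)
s,c,p=max(bl,key=lambda b:b[0][4]);print(s)
for r in range(s[1]+2,s[1]+s[3],35):
    x=p[p[:,1]==r][:,0];w=x.max()-x.min()+1;D=f["K"][0,0]*18/w;cx=(x.max()+x.min())/2
    q=Tt@np.r_[D*(np.linalg.inv(f["K"])@[cx,r,1]),1];print(r,w,"tool pt",q[:3].round(1))
for z in(-5,0,5): print(z,onz(f,((s[0]+s[2]/2),s[1]),z,Tt).round(1))
# steel jaws in scene & top
for n in("scene","top"):
    g=grab_frame(n);h=cv2.cvtColor(g["pixels"],cv2.COLOR_BGR2HSV)
    # expected jaw centre projection
    R=np.array(g["rotation"]);w=-o["ee_rot"][:,0]
    for k in(0,24):
        P=o["eef_pos"]+w*(107+k)+[0,0,-7.];q=g["K"]@(R.T@(P-g["xyz"]));print(n,k,(q[:2]/q[2]).round(1))
    cv2.imwrite(f"pics/{n}9.png",g["pixels"])
```

```text
[  252    61    49   303 12983]
63 44 tool pt [85.3  1.6 21.8]
98 48 tool pt [71.5  1.5  5.2]
133 45 tool pt [58.1  1.4 10.4]
168 45 tool pt [44.7  1.   6.4]
203 44 tool pt [30.4  0.8  5.5]
238 41 tool pt [12.7  0.6 11.2]
273 39 tool pt [-5.7  0.1 14. ]
308 39 tool pt [-21.2   0.1   9.4]
343 39 tool pt [-36.7  -0.3   4.8]
-5 [83.3  1.4 -5. ]
0 [83.8  1.4  0. ]
5 [84.3  1.5  5. ]
scene 0 [228.3 190.2]
scene 24 [221.9 197.2]
top 0 [311.3 174.3]
top 24 [308.1 167.2]
```

The mosaic shows the handle straight in the grip (tail end near (277,61) of 560) and the wrench's jaw tips in the scene view close to their predicted (222,197). The nut is beside them.

```bash
sed -i 's/L=107/L=109/; s/"az",psi-3.5+180/"az",psi-2.5+180/' plan.py; python3 plan.py|grep mid; python3 go.py 477.5 -138.5 181 205.5
```

```text
28 28.6 16 -85 mid 1.9 w 40.3 TCP [ 441.  -155.1  178. ] az 205.5
28 28.6 16 -45 mid 1.9 w 40.3 TCP [ 477.4 -138.5  178. ] az 205.5
28 28.6 16 0 mid 1.9 w 40.3 TCP [ 518.3 -119.8  178. ] az 205.5
28 28.6 14 0 mid 2.1 w 41.8 TCP [ 518.2 -119.6  176. ] az 205.5
26 28.6 14 0 mid 2.3 w 41.6 TCP [ 516.7 -115.8  176. ] az 203.5
20 23 14 0 mid 2.1 w 41.4 TCP [ 513.2 -105.3  176. ] az 197.5
14 17 12 0 mid 1.4 w 41.6 TCP [510.9 -94.8 174. ] az 191.5
8 11 11 0 mid 0.8 w 41.5 TCP [509.6 -84.  173. ] az 185.5
2 5 10 0 mid 0.2 w 41.2 TCP [509.3 -73.2 172. ] az 179.5
-4 0 10 0 mid -0.2 w 41.7 TCP [510.2 -62.2 172. ] az 173.5
-9 0 12 0 mid -0.2 w 42.7 TCP [511.8 -52.9 174. ] az 168.5
t 16.9 pos [ 443.2 -151.   195.5] az -155.7 q [ 48.  43. -59. 118.  51.  50.  73.] 
shift [-36.4  -2.8  14.5] yaw -0.021
```

Approach with jaws high (only the nut's top in the slab).

Request:
{"api": "arm_command", "payload": {
  "increments": [
    {"xyz":[-18,-1.5,8],"yaw":-0.02,"jaw":0.05},
    {"xyz":[-36,-3,14],"yaw":-0.02,"jaw":0.05},
    {"xyz":[-36,-3,14],"yaw":-0.02,"jaw":0.05}
  ]
}}

```text
time: 17.2
eef_pos: [479.4, -137.8, 181.2]
ee_rot: [[-0.903, -0.43, 0.003], [-0.43, 0.903, 0.002], [-0.004, 0.0, -1.0]]
contact_force: [0.1, 0.3, -3.4]
width: 16.2
grip_force: 59.2
```

```bash
python3 go.py 518.3 -119.8 181 205.5
```

```text
t 17.2 pos [ 479.4 -137.8  181.2] az -154.5 q [ 44.  46. -58. 114.  52.  51.  73.] 
shift [-42.9  -0.5   0.3] yaw -0.0
```

Request:
{"api": "arm_command", "payload": {
  "increments": [
    {"xyz":[-12,0,0],"yaw":0,"jaw":0.05},
    {"xyz":[-24,0,0],"yaw":0,"jaw":0.05},
    {"xyz":[-35,-0.5,0],"yaw":0,"jaw":0.05},
    {"xyz":[-43,-0.5,0],"yaw":0,"jaw":0.05},
    {"xyz":[-43,-0.5,0],"yaw":0,"jaw":0.05}
  ]
}}

```text
time: 17.7
eef_pos: [517.2, -121.3, 181.1]
ee_rot: [[-0.903, -0.429, 0.002], [-0.429, 0.903, 0.001], [-0.002, 0.0, -1.0]]
contact_force: [-0.7, 0.1, -2.9]
width: 16.2
grip_force: 59.3
```

```bash
python3 st.py
python3 - <<'E'
from h import *
c=grab_frame("scene")["pixels"][190:270,160:260]
cv2.imwrite("pics/m9.png",cv2.resize(c,(750,600),interpolation=cv2.INTER_CUBIC))
E
```

```text
psi -28.9 tq [-0.04  0.16  0.02] 0.04 F [-0.7  0.1 -2.9] w 16.2 grip 59.3 pos [ 517.2 -121.3  181.1] t 17.7
```

View pics/m9.png

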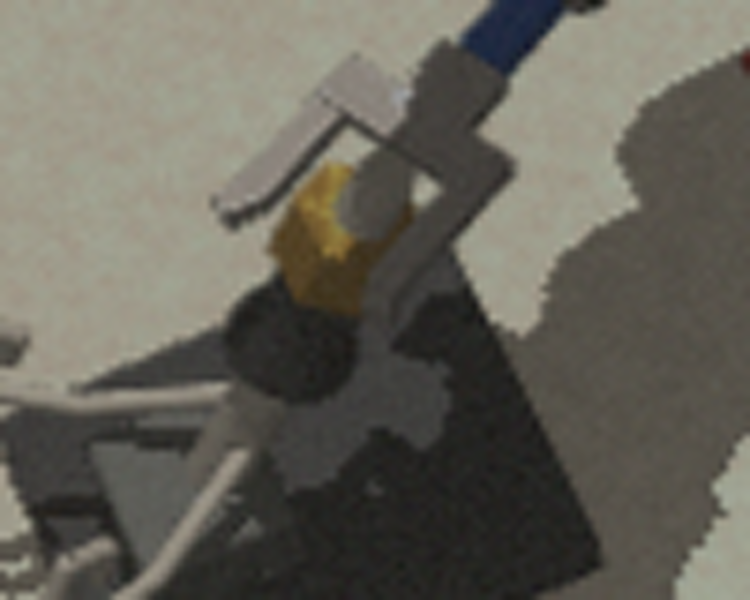

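The crop shows the wrench mouth round the tube stub above the nut, with the nut at (340,235) and the jaws at (230,200) and (400,270). I'll shift slightly to +y and lower it.

Request:
{"api": "arm_command", "payload": {
  "increments": [
    {"xyz":[-0.5,1,2],"yaw":0,"jaw":0.05},
    {"xyz":[-0.5,1,4],"yaw":0,"jaw":0.05},
    {"xyz":[-0.5,1,4],"yaw":0,"jaw":0.05}
  ]
}}

```text
time: 18.1
eef_pos: [515.4, -121.4, 176.5]
ee_rot: [[-0.904, -0.428, -0.001], [-0.428, 0.904, -0.0], [0.001, 0.0, -1.0]]
contact_force: [0.5, 0.3, -1.3]
width: 16.3
grip_force: 59.4
```

```bash
python3 st.py
```

```text
psi -28.8 tq [ 0.04  0.08 -0.03] -0.04 F [ 0.5  0.3 -1.3] w 16.3 grip 59.4 pos [ 515.4 -121.4  176.5] t 18.1
```

Request:
{"api": "arm_command", "payload": {
  "increments": [
    {"xyz":[0,0,1],"yaw":0,"jaw":0.05},
    {"xyz":[0,0,2],"yaw":0,"jaw":0.05},
    {"xyz":[0,0,2],"yaw":0,"jaw":0.05}
  ]
}}

```text
time: 18.45
eef_pos: [515.9, -121.2, 174.8]
ee_rot: [[-0.904, -0.428, 0.0], [-0.428, 0.904, -0.0], [-0.0, -0.0, -1.0]]
contact_force: [-1.4, -0.2, -1.3]
width: 15.9
grip_force: 59.5
```

```bash
python3 st.py
```

```text
psi -28.8 tq [0.14 0.06 0.08] 0.0 F [-1.4 -0.2 -1.3] w 15.9 grip 59.5 pos [ 515.9 -121.2  174.8] t 18.45
```

Request:
{"api": "arm_command", "payload": {
  "increments": [
    {"xyz":[-1,0.5,1],"yaw":0,"jaw":0.05},
    {"xyz":[-2,0.5,2],"yaw":0,"jaw":0.05},
    {"xyz":[-2,0.5,2],"yaw":0,"jaw":0.05}
  ]
}}

```text
time: 18.8
eef_pos: [516.6, -120.4, 172.4]
ee_rot: [[-0.904, -0.428, -0.002], [-0.428, 0.904, -0.001], [0.002, -0.0, -1.0]]
contact_force: [-3.4, -1.4, 0.0]
width: 16.2
grip_force: 59.6
```

```bash
python3 st.py
```

```text
psi -28.8 tq [-0.38  0.52  0.05] 0.25 F [-3.4 -1.4  0. ] w 16.2 grip 59.6 pos [ 516.6 -120.4  172.4] t 18.8
```

Request:
{"api": "arm_command", "payload": {
  "increments": [
    {"xyz":[-1,4,-1],"yaw":0.035,"jaw":0.05},
    {"xyz":[-2,8,-1],"yaw":0.07,"jaw":0.05},
    {"xyz":[-2.5,11.5,-1],"yaw":0.105,"jaw":0.05},
    {"xyz":[-3,15,-1],"yaw":0.137,"jaw":0.05},
    {"xyz":[-3,15,-1],"yaw":0.137,"jaw":0.05}
  ]
}}

```text
time: 19.35
eef_pos: [513.5, -106.4, 173.6]
ee_rot: [[-0.954, -0.3, -0.001], [-0.3, 0.954, -0.003], [0.002, -0.003, -1.0]]
contact_force: [-0.5, -4.6, -2.1]
width: 16.4
grip_force: 59.3
```

```bash
python3 st.py; python3 go.py 510.5 -94.8 173.5 191.5;  python3 - <<'E'
from h import *
c=grab_frame("scene")["pixels"][190:270,160:260]
cv2.imwrite("pics/m10.png",cv2.resize(c,(750,600),interpolation=cv2.INTER_CUBIC))
E
```

```text
psi -21.0 tq [-0.89  0.33  0.19] 0.62 F [-0.5 -4.6 -2.1] w 16.4 grip 59.3 pos [ 513.5 -106.4  173.6] t 19.35
t 19.4 pos [ 513.5 -106.5  173.6] az -162.5 q [ 38.  47. -55. 110.  51.  51.  64.] 
shift [-0.6 12.   0. ] yaw 0.105
```

Request:
{"api": "arm_command", "payload": {
  "increments": [
    {"xyz":[-0.5,4,0],"yaw":0.035,"jaw":0.05},
    {"xyz":[-0.7,8,0],"yaw":0.07,"jaw":0.05},
    {"xyz":[-1,12,0],"yaw":0.105,"jaw":0.05},
    {"xyz":[-1.5,16,0],"yaw":0.14,"jaw":0.05},
    {"xyz":[-1.5,16,0],"yaw":0.14,"jaw":0.05}
  ]
}}

```text
time: 19.95
eef_pos: [510.9, -91.5, 173.5]
ee_rot: [[-0.987, -0.162, 0.0], [-0.162, 0.987, -0.003], [0.0, -0.003, -1.0]]
contact_force: [1.8, -7.8, -4.8]
width: 16.2
grip_force: 59.0
```

```bash
python3 st.py; python3 go.py 509.3 -73.2 172.5 179.5
```

```text
psi -12.8 tq [-1.21 -0.09  0.14] 0.73 F [ 1.8 -7.8 -4.8] w 16.2 grip 59.0 pos [510.9 -91.5 173.5] t 19.95
t 20.0 pos [510.9 -91.6 173.5] az -170.6 q [ 35.  46. -53. 111.  50.  49.  55.] 
shift [-1.4 18.4  0.9] yaw 0.172
```

Request:
{"api": "arm_command", "payload": {
  "increments": [
    {"xyz":[-0.3,4,0.5],"yaw":0.035,"jaw":0.05},
    {"xyz":[-0.6,8,1],"yaw":0.07,"jaw":0.05},
    {"xyz":[-1,12,1],"yaw":0.105,"jaw":0.05},
    {"xyz":[-1,16,1],"yaw":0.14,"jaw":0.05},
    {"xyz":[-1,16,1],"yaw":0.14,"jaw":0.05}
  ]
}}

```text
time: 20.5
eef_pos: [510.4, -76.5, 172.6]
ee_rot: [[-1.0, -0.021, 0.002], [-0.022, 1.0, -0.004], [-0.002, -0.004, -1.0]]
contact_force: [3.4, -10.4, -5.2]
width: 16.1
grip_force: 59.0
```

```bash
python3 st.py; python3 go.py 510.2 -62.2 172.5 173.5
```

```text
psi -4.7 tq [-1.5  -0.61  0.03] 0.76 F [  3.4 -10.4  -5.2] w 16.1 grip 59.0 pos [510.4 -76.5 172.6] t 20.5
t 20.55 pos [510.4 -76.6 172.5] az -178.7 q [ 33.  45. -51. 111.  49.  48.  46.] 
shift [-0.1 14.4 -0. ] yaw 0.135
```

Request:
{"api": "arm_command", "payload": {
  "increments": [
    {"xyz":[0,3.5,0],"yaw":0.035,"jaw":0.05},
    {"xyz":[0,7.5,0],"yaw":0.07,"jaw":0.05},
    {"xyz":[0,11,0],"yaw":0.105,"jaw":0.05},
    {"xyz":[0,11,0],"yaw":0.105,"jaw":0.05}
  ]
}}

```text
time: 20.95
eef_pos: [510.4, -64.5, 173.2]
ee_rot: [[-0.997, 0.083, 0.003], [0.083, 0.997, -0.003], [-0.003, -0.003, -1.0]]
contact_force: [3.4, -6.5, -2.1]
width: 16.2
grip_force: 59.8
```

```bash
python3 st.py; python3 go.py 510.2 -62.2 172.5 173.5
```

```text
psi 1.3 tq [-1.62 -0.6  -0.38] 0.46 F [ 3.4 -6.5 -2.1] w 16.2 grip 59.8 pos [510.4 -64.5 173.2] t 20.95
t 21.0 pos [510.4 -64.6 173.2] az 175.2 q [ 31.  45. -49. 112.  48.  46.  40.] 
shift [0.4 2.3 0.7] yaw 0.03
```

Run:
```python
from ang import *
g=grab_frame("top");R=np.array(g["rotation"])
def pr(P): q=g["K"]@(R.T@(P-g["xyz"]));return q[:2]/q[2]
c=C+12*a
for d in(0,10,20,30): 
    t=np.radians(d);print(d,pr(c-15.5*(np.cos(t)*u+np.sin(t)*Y)).round(1))
print("c",pr(c).round(1),"tip",pr(C+34*a).round(1))
x0,y0=294,144
I=g["pixels"][y0:y0+18,x0:x0+18].astype(int)
red=I[...,2]-I[...,1]
print("red-green");print(red);print("G-B");print(I[...,1]-I[...,0])
```

```text
0 [300.1 157.4]
10 [301.  157.4]
20 [301.9 157.3]
30 [302.7 157. ]
c [300.5 152.6] tip [300.5 154.7]
red-green
[[ 2 -1 -3  3  3  0  1  5  4  3  1  1  1 -5  0  2  4  2]
 [ 3  2  5  4  1  1  1  5  4  5 -3  8 -1  2 -2  0 -1 -1]
 [ 6 -2  8  1 -4  4 -2 -4 -5 -1 -1  1  0  3  0  4  0 -2]
 [ 2  6  4  0  4  1  5  4  9  4  0 -3  2  0 -1  5  4  2]
 [ 1  1  1  0  4  3  4  3  4  2 -5 12 -3  0  5  1  1  2]
 [ 4 -1  3  1  9 -5  4 -3  6  0  1  0  0 -4  9  3 -1  0]
 [ 3  3  3  4  3 -2  8  1 -1  2  8  0 11  0 -1  2 -2  6]
 [-2 -3  7 -3  3  2  2  3  0  0  3 -3  1 -3  6  0  4  0]
 [ 3 -3  6  3 -4  4 -1 -1  2  1 11 -2 10 -1  1  0  5  3]
 [ 1  4  0  1  3  4  6  2  0  7 -1  3  2  2  3  2  5  1]
 [ 6  4  0  4  2  1  6  6  4  5  2  1  1  3  0 -2  7  6]
 [ 2  0  3 -2  2  1  4 -2  3  1  1 -1  7 -3  0  2  5 -1]
 [ 6  4  3  5  1  4 -1  7  2  0  3  1  0 -2  1  0  4  2]
 [ 1  2  5 -2  6 -1  5 -2  4  2 -3  3  4  2  4  3  3 -3]
 [ 0 -1  1  3  4 -3  0  5  4  1  0  4  4 -2  9  4 -1  1]
 [ 2  5  0  2  9 -2  3  2  0  8  2  3 -3 -2  4  7  3  4]
 [ 6  5  4  0 -1  2  5  3  0  2  5 -3 -2  6  1  0  3  8]
 [ 3 -2  6  3  6  4 
[... 368 characters left out ...]
 5  2 18 21 25]
 [13 19 25 21 24 24 22 23 22 25 27 28  0 13 22 13 12 23]
 [16 20 15 25 15 20 24 27 23 25  6 11 12 26 23 26 16  0]
 [15 23 15 18 34 23 20 20 29  5  8 19 19 21 18 17 18 17]
 [13 23 20 26 23 31 18 27 24 15 16 17 18 10 19 15 21 22]
 [19 22 25 24 19 26 29 12 13 13 20 17 22 18 16 19 23 16]
 [24 24 16 24 21 24  4  9 11 14 13 19  7 15 18 10 20 18]
 [22 31 20 22 24 21 21 14 16 19 15 17 18 16 24 13 23 14]
 [19 18 24 30 23 19 10 15 16 12 20 15 15 15 16 17 26 18]
 [25 30 26  8 24 19 10 21 19 27  9 14 20 17 19 17 14 14]
 [30 21 14  5 11 26 14 12 14 10 21 10 28 14 21 16 15 17]
 [22 22 17 15 14 16 12 16 19 15 12 15 15 22 18 17 16 13]
 [29 18 17 16 10 11  9 10 20 18  9 18 23 20 21 19 17 21]]
```

Request:
{"api": "arm_command", "payload": {
  "increments": [
    {"xyz":[0,3,0],"yaw":0.03,"jaw":0.05},
    {"xyz":[-0.2,6,0],"yaw":0.06,"jaw":0.05},
    {"xyz":[-0.2,6,0],"yaw":0.06,"jaw":0.05}
  ]
}}

```text
time: 21.35
eef_pos: [510.4, -57.1, 173.3]
ee_rot: [[-0.99, 0.142, 0.002], [0.142, 0.99, -0.001], [-0.002, -0.001, -1.0]]
contact_force: [-0.9, -5.0, 1.9]
width: 16.2
grip_force: 60.5
```

```bash
python3 st.py
```

```text
psi 4.6 tq [-1.31 -0.37 -0.5 ] 0.21 F [-0.9 -5.   1.9] w 16.2 grip 60.5 pos [510.4 -57.1 173.3] t 21.35
```

Request:
{"api": "arm_command", "payload": {
  "increments": [
    {"xyz":[0,3,0],"yaw":0.03,"jaw":0.05},
    {"xyz":[-0.2,6,0],"yaw":0.06,"jaw":0.05},
    {"xyz":[-0.2,6,0],"yaw":0.06,"jaw":0.05}
  ]
}}

```text
time: 21.7
eef_pos: [512.2, -51.2, 173.6]
ee_rot: [[-0.98, 0.2, 0.004], [0.2, 0.98, -0.001], [-0.004, 0.0, -1.0]]
contact_force: [1.1, -5.2, 1.4]
width: 16.2
grip_force: 60.3
```

```bash
python3 st.py
```

```text
psi 8.0 tq [-1.4  -0.66 -0.51] 0.24 F [ 1.1 -5.2  1.4] w 16.2 grip 60.3 pos [512.2 -51.2 173.6] t 21.7
```

Request:
{"api": "arm_command", "payload": {
  "increments": [
    {"xyz":[0,-4,0],"yaw":-0.05,"jaw":0.05},
    {"xyz":[0,-4,0],"yaw":-0.05,"jaw":0.05},
    {"xyz":[20,-4,0],"yaw":-0.05,"jaw":0.05},
    {"xyz":[45,-4,0],"yaw":-0.05,"jaw":0.05},
    {"xyz":[75,-4,-10],"yaw":-0.05,"jaw":0.05}
  ]
}}

```text
time: 22.25
eef_pos: [435.4, -38.0, 182.4]
ee_rot: [[-0.989, 0.148, 0.0], [0.148, 0.989, 0.004], [0.001, 0.004, -1.0]]
contact_force: [-0.9, -0.8, -2.7]
width: 16.2
grip_force: 59.3
```

```bash
python3 st.py; python3 go.py 560 -30 290 177
python3 - <<'E'
from h import *
# wrench attitude in hand
f=grab_frame("wrist");Tt=np.array(f["T_tool_cam"])
bl,m=blobs(f["pixels"],(105,120,40),(125,255,255),500)
s,c,p=max(bl,key=lambda b:b[0][4])
for r in (s[1]+2,s[1]+70,s[1]+s[3]-20):
    x=p[p[:,1]==r][:,0];print(r,len(x),onz(f,((x.max()+x.min())/2,r),0,Tt).round(1))
E
```

```text
psi 5.0 tq [ 0.05  0.04 -0.01] -0.03 F [-0.9 -0.8 -2.7] w 16.2 grip 59.3 pos [435.4 -38.  182.4] t 22.25
t 22.3 pos [429.2 -37.2 183.5] az 171.7 q [ 29.  39. -49. 124.  48.  39.  28.] 
shift [-127.8   26.  -107.2] yaw -0.092
62 42 [83.9  2.3  0. ]
130 46 [60.5  2.   0. ]
344 39 [-33.1   0.6   0. ]
```

Request:
{"api": "arm_command", "payload": {
  "increments": [
    {"xyz":[0,0,-45],"yaw":0,"jaw":0.05},
    {"xyz":[-15,10,-90],"yaw":0,"jaw":0.05},
    {"xyz":[-55,20,-116],"yaw":0,"jaw":0.05},
    {"xyz":[-102,30,-116],"yaw":-0.05,"jaw":0.05},
    {"xyz":[-149,35,-116],"yaw":-0.09,"jaw":0.05}
  ]
}}

```text
time: 22.85
eef_pos: [591.0, -25.3, 300.4]
ee_rot: [[-0.998, 0.055, 0.004], [0.055, 0.998, 0.003], [-0.004, 0.003, -1.0]]
contact_force: [0.3, 1.2, -2.8]
width: 16.0
grip_force: 59.7
```

Request:
{"api": "arm_command", "payload": {
  "increments": [
    {"xyz":[-9,0,0],"yaw":0,"jaw":0.05},
    {"xyz":[-9,0,0],"yaw":0,"jaw":0.05}
  ]
}}

```text
time: 23.05
eef_pos: [598.6, -26.5, 297.8]
ee_rot: [[-0.998, 0.059, -0.0], [0.059, 0.998, 0.003], [0.0, 0.003, -1.0]]
contact_force: [-0.7, 0.1, -3.0]
width: 16.1
grip_force: 59.6
```

```bash
python3 st.py
python3 - <<'E'
from ang import *
f,T,o=wrist();Ti=np.linalg.inv(T)
def pj(P): q=f["K"]@(Ti@np.r_[P,1])[:3];return (q[:2]/q[2]).round(1)
c=C+12*a;print("c",pj(c))
for d in(0,10,20,30):
    t=np.radians(d);print(d,pj(c-15.4*(np.cos(t)*u+np.sin(t)*Y)))
x,y=pj(c).astype(int);I=f["pixels"][max(y-45,0):y+45,max(x-60,0):x+60];cv2.imwrite("pics/w11.png",cv2.resize(I,None,fx=6,fy=6,interpolation=cv2.INTER_CUBIC)); print(I.shape)
E
```

```text
red r 15.8 cw left 10.0 area 7 [207.7 196.4]
psi -0.1 tq [0.01 0.11 0.02] 0.02 F [-0.7  0.1 -3. ] w 16.1 grip 59.6 pos [598.6 -26.5 297.8] t 23.05
c [210.9 217.5]
0 [211.7 198.7]
10 [208.3 199. ]
20 [205.1 199.8]
30 [202.  201.2]
(90, 120, 3)
```

Request:
{"api": "arm_command", "payload": {
  "increments": [
    {"xyz":[44,-20,0],"yaw":-0.05,"jaw":0.05},
    {"xyz":[88,-40,0],"yaw":-0.1,"jaw":0.05},
    {"xyz":[130,-60,10],"yaw":-0.17,"jaw":0.05},
    {"xyz":[155,-76,40],"yaw":-0.17,"jaw":0.05},
    {"xyz":[155,-76,80],"yaw":-0.17,"jaw":0.05}
  ]
}}

```text
time: 23.65
eef_pos: [432.8, -97.6, 219.1]
ee_rot: [[-0.994, -0.108, -0.002], [-0.108, 0.994, -0.005], [0.003, -0.005, -1.0]]
contact_force: [1.5, -1.1, -3.7]
width: 16.2
grip_force: 59.6
```

```bash
python3 go.py 439 -93.6 165 186.4
```

```text
t 23.65 pos [432.8 -97.6 219.1] az -173.8 q [ 42.  38. -57. 120.  45.  47.  53.] 
shift [-6.7  3.6 54.1] yaw -0.004
```

Request:
{"api": "arm_command", "payload": {
  "increments": [
    {"xyz":[-4,2.5,30],"yaw":0,"jaw":0.05},
    {"xyz":[-4,2.5,53],"yaw":0,"jaw":0.05},
    {"xyz":[-4,2.5,53],"yaw":0,"jaw":0.05}
  ]
}}

```text
time: 23.95
eef_pos: [438.7, -91.4, 164.3]
ee_rot: [[-0.994, -0.112, -0.006], [-0.112, 0.994, -0.0], [0.006, 0.001, -1.0]]
contact_force: [-0.5, -1.0, -2.2]
width: 16.2
grip_force: 59.6
```

```bash
python3 go.py 505.8 -87.1 165 186.4
```

```text
t 23.95 pos [438.7 -91.4 164.3] az -173.6 q [ 37.  43. -51. 122.  53.  42.  46.] 
shift [-67.1  -3.2  -1.1] yaw 0.0
```

Request:
{"api": "arm_command", "payload": {
  "increments": [
    {"xyz":[0,-3,0],"yaw":0,"jaw":0.05},
    {"xyz":[-15,-3,0],"yaw":0,"jaw":0.05},
    {"xyz":[-30,-3,0],"yaw":0,"jaw":0.05},
    {"xyz":[-40,-3,0],"yaw":0,"jaw":0.05},
    {"xyz":[-40,-3,0],"yaw":0,"jaw":0.05}
  ]
}}

```text
time: 24.45
eef_pos: [483.8, -89.7, 167.1]
ee_rot: [[-0.994, -0.109, 0.004], [-0.109, 0.994, 0.001], [-0.004, 0.0, -1.0]]
contact_force: [-0.3, -0.8, -2.4]
width: 16.3
grip_force: 59.6
```

```bash
python3 go.py 505.8 -87.1 165 186.4; python3 st.py
```

```text
t 24.45 pos [483.8 -89.7 167.1] az -173.7 q [ 36.  45. -52. 116.  51.  45.  49.] 
shift [-22.2   0.1   2.2] yaw -0.002
psi -9.8 tq [-0.01  0.07 -0.01] 0.0 F [-0.3 -0.8 -2.4] w 16.3 grip 59.6 pos [483.8 -89.7 167.1] t 24.45
```

Request:
{"api": "arm_command", "payload": {
  "increments": [
    {"xyz":[-6,0,2],"yaw":0,"jaw":0.05},
    {"xyz":[-11,0,2],"yaw":0,"jaw":0.05},
    {"xyz":[-11,0,2],"yaw":0,"jaw":0.05}
  ]
}}

```text
time: 24.8
eef_pos: [493.2, -88.8, 163.7]
ee_rot: [[-0.994, -0.11, 0.0], [-0.11, 0.994, -0.0], [-0.0, -0.0, -1.0]]
contact_force: [0.1, -0.0, -3.5]
width: 16.0
grip_force: 59.6
```

```bash
python3 st.py
```

```text
psi -9.8 tq [-0.09 -0.12 -0.05] -0.01 F [ 0.1 -0.  -3.5] w 16.0 grip 59.6 pos [493.2 -88.8 163.7] t 24.8
```

Request:
{"api": "arm_command", "payload": {
  "increments": [
    {"xyz":[-5,0,0],"yaw":0,"jaw":0.05},
    {"xyz":[-10,0,0],"yaw":0,"jaw":0.05},
    {"xyz":[-10,0,0],"yaw":0,"jaw":0.05}
  ]
}}

```text
time: 25.15
eef_pos: [501.2, -88.1, 163.1]
ee_rot: [[-0.994, -0.11, -0.004], [-0.11, 0.994, -0.001], [0.004, -0.001, -1.0]]
contact_force: [-4.0, -1.1, -3.0]
width: 16.3
grip_force: 59.6
```

```bash
python3 st.py
```

```text
psi -9.8 tq [-0.2   1.14 -0.03] 0.11 F [-4.  -1.1 -3. ] w 16.3 grip 59.6 pos [501.2 -88.1 163.1] t 25.15
```

Request:
{"api": "arm_command", "payload": {
  "increments": [
    {"xyz":[2,3,0],"yaw":0.025,"jaw":0.05},
    {"xyz":[1.8,6,0],"yaw":0.05,"jaw":0.05},
    {"xyz":[1.6,9,0],"yaw":0.075,"jaw":0.05},
    {"xyz":[1.4,11.7,0],"yaw":0.1,"jaw":0.05},
    {"xyz":[1.4,11.7,0],"yaw":0.1,"jaw":0.05}
  ]
}}

```text
time: 25.7
eef_pos: [501.0, -76.6, 163.9]
ee_rot: [[-1.0, -0.009, 0.001], [-0.009, 1.0, -0.001], [-0.001, -0.001, -1.0]]
contact_force: [3.1, -3.9, -5.4]
width: 16.3
grip_force: 59.3
```

```bash
python3 st.py
```

```text
psi -4.0 tq [-0.97 -0.16  0.17] 0.63 F [ 3.1 -3.9 -5.4] w 16.3 grip 59.3 pos [501.  -76.6 163.9] t 25.7
```

Request:
{"api": "arm_command", "payload": {
  "increments": [
    {"xyz":[0,3,0],"yaw":0.025,"jaw":0.05},
    {"xyz":[-0.2,6,0],"yaw":0.05,"jaw":0.05},
    {"xyz":[-0.4,9,0],"yaw":0.075,"jaw":0.05},
    {"xyz":[-0.4,9,0],"yaw":0.075,"jaw":0.05}
  ]
}}

```text
time: 26.15
eef_pos: [501.6, -67.9, 163.9]
ee_rot: [[-0.998, 0.066, 0.002], [0.066, 0.998, -0.001], [-0.002, -0.001, -1.0]]
contact_force: [2.9, -5.5, -5.9]
width: 16.1
grip_force: 59.1
```

```bash
python3 st.py
```

```text
psi 0.3 tq [-0.89 -0.31  0.24] 0.64 F [ 2.9 -5.5 -5.9] w 16.1 grip 59.1 pos [501.6 -67.9 163.9] t 26.15
```

Request:
{"api": "arm_command", "payload": {
  "increments": [
    {"xyz":[0,3,0],"yaw":0.025,"jaw":0.05},
    {"xyz":[-0.2,6,0],"yaw":0.05,"jaw":0.05},
    {"xyz":[-0.2,6,0],"yaw":0.05,"jaw":0.05}
  ]
}}

```text
time: 26.5
eef_pos: [502.0, -62.2, 163.8]
ee_rot: [[-0.993, 0.116, 0.001], [0.116, 0.993, -0.001], [-0.002, -0.001, -1.0]]
contact_force: [3.0, -6.2, -7.0]
width: 16.2
grip_force: 59.2
```

```bash
python3 st.py
```

```text
psi 3.2 tq [-0.86 -0.34  0.28] 0.66 F [ 3.  -6.2 -7. ] w 16.2 grip 59.2 pos [502.  -62.2 163.8] t 26.5
```

Request:
{"api": "arm_command", "payload": {
  "increments": [
    {"xyz":[0,3,0],"yaw":0.025,"jaw":0.05},
    {"xyz":[-0.2,5,0],"yaw":0.04,"jaw":0.05},
    {"xyz":[-0.2,5,0],"yaw":0.04,"jaw":0.05}
  ]
}}

```text
time: 26.85
eef_pos: [502.8, -57.6, 163.7]
ee_rot: [[-0.988, 0.156, 0.002], [0.156, 0.988, -0.002], [-0.002, -0.002, -1.0]]
contact_force: [3.3, -7.0, -6.5]
width: 16.5
grip_force: 59.1
```

```bash
python3 st.py
```

```text
psi 5.5 tq [-0.96 -0.47  0.3 ] 0.72 F [ 3.3 -7.  -6.5] w 16.5 grip 59.1 pos [502.8 -57.6 163.7] t 26.85
```

Request:
{"api": "arm_command", "payload": {
  "increments": [
    {"xyz":[0,2.5,0],"yaw":0.02,"jaw":0.05},
    {"xyz":[-0.2,5,0],"yaw":0.04,"jaw":0.05},
    {"xyz":[-0.2,5,0],"yaw":0.04,"jaw":0.05}
  ]
}}

```text
time: 27.2
eef_pos: [503.8, -53.6, 163.6]
ee_rot: [[-0.981, 0.196, 0.001], [0.196, 0.981, -0.003], [-0.002, -0.003, -1.0]]
contact_force: [3.8, -8.7, -6.9]
width: 16.4
grip_force: 59.2
```

```bash
python3 st.py
```

```text
psi 7.8 tq [-1.29 -0.52  0.49] 1.05 F [ 3.8 -8.7 -6.9] w 16.4 grip 59.2 pos [503.8 -53.6 163.6] t 27.2
```

Request:
{"api": "arm_command", "payload": {
  "increments": [
    {"xyz":[0,2.5,0],"yaw":0.02,"jaw":0.05},
    {"xyz":[-0.2,5,0],"yaw":0.04,"jaw":0.05},
    {"xyz":[-0.2,5,0],"yaw":0.04,"jaw":0.05}
  ]
}}

```text
time: 27.55
eef_pos: [504.5, -50.7, 163.5]
ee_rot: [[-0.972, 0.236, 0.0], [0.236, 0.972, -0.007], [-0.002, -0.007, -1.0]]
contact_force: [3.0, -11.8, -4.9]
width: 16.0
grip_force: 59.7
```

```bash
python3 st.py
```

```text
psi 10.2 tq [-2.18 -0.42  0.37] 1.39 F [  3.  -11.8  -4.9] w 16.0 grip 59.7 pos [504.5 -50.7 163.5] t 27.55
```

Request:
{"api": "arm_command", "payload": {
  "increments": [
    {"xyz":[0,2.5,0],"yaw":0.02,"jaw":0.05},
    {"xyz":[-0.2,5,0],"yaw":0.04,"jaw":0.05},
    {"xyz":[-0.2,5,0],"yaw":0.04,"jaw":0.05}
  ]
}}

```text
time: 27.9
eef_pos: [505.2, -46.9, 163.4]
ee_rot: [[-0.962, 0.275, -0.001], [0.275, 0.962, -0.009], [-0.001, -0.009, -1.0]]
contact_force: [1.2, -14.1, -4.2]
width: 16.3
grip_force: 60.0
```

```bash
python3 st.py
```

```text
psi 12.4 tq [-2.59 -0.29  0.57] 1.78 F [  1.2 -14.1  -4.2] w 16.3 grip 60.0 pos [505.2 -46.9 163.4] t 27.9
```

Request:
{"api": "arm_command", "payload": {
  "increments": [
    {"xyz":[0,-7,0],"yaw":-0.06,"jaw":0.05},
    {"xyz":[0,-13,0],"yaw":-0.12,"jaw":0.05},
    {"xyz":[0,-13,0],"yaw":-0.12,"jaw":0.05}
  ]
}}

```text
time: 28.25
eef_pos: [503.0, -57.1, 163.8]
ee_rot: [[-0.987, 0.16, 0.002], [0.16, 0.987, -0.002], [-0.002, -0.002, -1.0]]
contact_force: [2.5, -7.3, -4.6]
width: 16.2
grip_force: 59.9
```

```bash
python3 st.py
python3 - <<'E'
from h import *
f=grab_frame("wrist");Tt=np.array(f["T_tool_cam"])
bl,m=blobs(f["pixels"],(105,120,40),(125,255,255),500)
s,c,p=max(bl,key=lambda b:b[0][4])
for r in (s[1]+2,s[1]+70,s[1]+s[3]-20):
    x=p[p[:,1]==r][:,0];print(r,len(x),onz(f,((x.max()+x.min())/2,r),0,Tt).round(1))
E
```

```text
psi 5.7 tq [-1.24 -0.5  -0.56] 0.12 F [ 2.5 -7.3 -4.6] w 16.2 grip 59.9 pos [503.  -57.1 163.8] t 28.25
61 44 [84.3  2.   0. ]
129 47 [60.9  1.9  0. ]
343 39 [-32.5   0.6   0. ]
```

Request:
{"api": "arm_command", "payload": {
  "increments": [
    {"xyz":[0,-5,0],"yaw":-0.02,"jaw":0.05},
    {"xyz":[0,-9,0],"yaw":-0.05,"jaw":0.05},
    {"xyz":[0,-9,0],"yaw":-0.05,"jaw":0.05}
  ]
}}

```text
time: 28.65
eef_pos: [502.0, -63.8, 164.1]
ee_rot: [[-0.994, 0.108, 0.003], [0.108, 0.994, 0.0], [-0.003, 0.001, -1.0]]
contact_force: [4.0, -3.9, -3.9]
width: 16.0
grip_force: 59.8
```

```bash
python3 st.py
```

```text
psi 2.7 tq [-0.81 -0.49 -0.41] 0.03 F [ 4.  -3.9 -3.9] w 16.0 grip 59.8 pos [502.  -63.8 164.1] t 28.65
```

Request:
{"api": "arm_command", "payload": {
  "increments": [
    {"xyz":[0,-3,0],"yaw":0,"jaw":0.05},
    {"xyz":[8,-3,0],"yaw":0,"jaw":0.05},
    {"xyz":[20,-3,0],"yaw":0,"jaw":0.05},
    {"xyz":[45,-3,0],"yaw":0,"jaw":0.05},
    {"xyz":[72,-3,0],"yaw":0,"jaw":0.05}
  ]
}}

```text
time: 29.2
eef_pos: [427.5, -56.8, 164.1]
ee_rot: [[-0.995, 0.104, 0.001], [0.104, 0.995, 0.003], [-0.0, 0.003, -1.0]]
contact_force: [-0.2, -0.3, -3.0]
width: 15.9
grip_force: 60.0
```

```bash
python3 go.py 598 -26 298 176.5;python3 st.py
```

```text
t 29.2 pos [427.5 -56.8 164.1] az 174.0 q [ 31.  41. -47. 125.  53.  37.  29.] 
shift [-166.4   48.8 -133.8] yaw -0.043
psi 2.5 tq [-0.04  0.12  0.05] 0.07 F [-0.2 -0.3 -3. ] w 15.9 grip 60.0 pos [427.5 -56.8 164.1] t 29.2
```

Look at the dot from the same viewpoint as before.

Request:
{"api": "arm_command", "payload": {
  "increments": [
    {"xyz":[0,10,-45],"yaw":0,"jaw":0.05},
    {"xyz":[0,25,-90],"yaw":0,"jaw":0.05},
    {"xyz":[-30,48,-126],"yaw":-0.02,"jaw":0.05},
    {"xyz":[-75,48,-134],"yaw":-0.04,"jaw":0.05},
    {"xyz":[-122,48,-134],"yaw":-0.04,"jaw":0.05}
  ]
}}

```text
time: 29.75
eef_pos: [556.5, -21.1, 300.9]
ee_rot: [[-0.998, 0.061, 0.005], [0.061, 0.998, 0.002], [-0.005, 0.002, -1.0]]
contact_force: [0.7, -0.2, -2.4]
width: 16.3
grip_force: 60.1
```

Request:
{"api": "arm_command", "payload": {
  "increments": [
    {"xyz":[-44,0,0],"yaw":0,"jaw":0.05},
    {"xyz":[-44,0,0],"yaw":0,"jaw":0.05},
    {"xyz":[-44,0,0],"yaw":0,"jaw":0.05}
  ]
}}

```text
time: 30.05
eef_pos: [598.1, -24.8, 297.1]
ee_rot: [[-0.998, 0.063, -0.002], [0.063, 0.998, 0.002], [0.002, 0.002, -1.0]]
contact_force: [-0.8, 0.3, -3.5]
width: 16.1
grip_force: 60.1
```

```bash
python3 st.py
python3 - <<'E'
from ang import *
f,T,o=wrist();Ti=np.linalg.inv(T)
q=f["K"]@(Ti@np.r_[C+12*a,1])[:3];x,y=(q[:2]/q[2]).astype(int)
cv2.imwrite("pics/w12.png",cv2.resize(f["pixels"][y-45:y+45,x-60:x+60],(800,600),interpolation=cv2.INTER_CUBIC))
E
```

```text
red r 15.4 cw left 0.9 area 12 [208.8 198.1]
psi 0.1 tq [ 0.07  0.18 -0.04] -0.06 F [-0.8  0.3 -3.5] w 16.1 grip 60.1 pos [598.1 -24.8 297.1] t 30.05
```

View pics/w12.png

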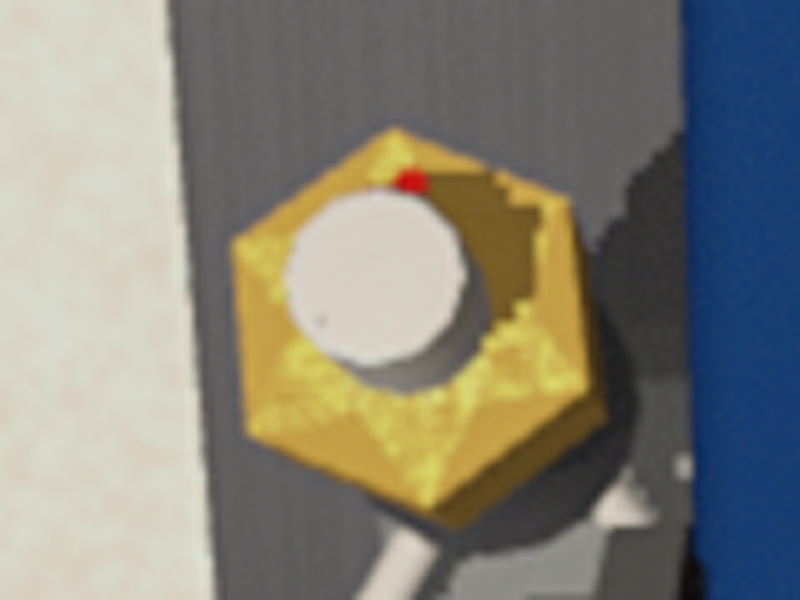

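The view shows the red dot at (410,181), in line with the stripe and on the corner facing −x, so the nut is fully tight. Now the wrench goes back to its place in the tray.

Request:
{"api": "arm_command", "payload": {
  "increments": [
    {"xyz":[14,34,0],"yaw":0.14,"jaw":0.05},
    {"xyz":[28,68,0],"yaw":0.28,"jaw":0.05},
    {"xyz":[42,102,0],"yaw":0.42,"jaw":0.05},
    {"xyz":[56,136,0],"yaw":0.56,"jaw":0.05},
    {"xyz":[70,170,10],"yaw":0.7,"jaw":0.05}
  ]
}}

```text
time: 30.65
eef_pos: [538.4, 149.7, 289.2]
ee_rot: [[-0.718, 0.696, 0.002], [0.696, 0.718, 0.001], [-0.001, 0.002, -1.0]]
contact_force: [0.7, -0.4, -2.6]
width: 15.9
grip_force: 60.1
```

```bash
python3 go.py 475.8 323.5 120 94.8
```

```text
t 30.65 pos [538.4 149.7 289.2] az 135.9 q [  6.  36. -44.  97.  29.  59.  -3.] 
shift [166.   80.9 169.3] yaw 0.718
```

Request:
{"api": "arm_command", "payload": {
  "increments": [
    {"xyz":[35,16,20],"yaw":0.14,"jaw":0.05},
    {"xyz":[70,33,40],"yaw":0.28,"jaw":0.05},
    {"xyz":[104,50,65],"yaw":0.42,"jaw":0.05},
    {"xyz":[136,66,95],"yaw":0.57,"jaw":0.05},
    {"xyz":[166,81,125],"yaw":0.72,"jaw":0.05}
  ]
}}

```text
time: 31.15
eef_pos: [474.1, 322.8, 162.6]
ee_rot: [[-0.081, 0.997, -0.0], [0.997, 0.081, 0.002], [0.002, -0.0, -1.0]]
contact_force: [0.7, 1.2, -2.8]
width: 16.3
grip_force: 60.1
```

Request:
{"api": "arm_command", "payload": {
  "increments": [
    {"xyz":[0,0,25],"yaw":0,"jaw":0.05},
    {"xyz":[0,0,45],"yaw":0,"jaw":0.05},
    {"xyz":[0,0,45],"yaw":0,"jaw":0.05}
  ]
}}

```text
time: 31.45
eef_pos: [473.2, 319.9, 115.9]
ee_rot: [[-0.088, 0.996, -0.005], [0.996, 0.088, -0.003], [-0.003, -0.005, -1.0]]
contact_force: [0.1, -0.5, -1.8]
width: 15.8
grip_force: 60.0
```

```bash
python3 go.py 475.8 323.5 19.5 94.8
```

```text
t 31.45 pos [473.2 319.9 115.9] az 95.0 q [-25.  47. -23. 104.  31.  35. -62.] 
shift [ 3.6  3.5 96.3] yaw 0.004
```

Request:
{"api": "arm_command", "payload": {
  "increments": [
    {"xyz":[1,2,40],"yaw":0,"jaw":0.05},
    {"xyz":[1,2,70],"yaw":0,"jaw":0.05},
    {"xyz":[1,2,85],"yaw":0,"jaw":0.05},
    {"xyz":[1,2,92],"yaw":0,"jaw":0.05},
    {"xyz":[1,2,92],"yaw":0,"jaw":0.05}
  ]
}}

```text
time: 31.95
eef_pos: [478.1, 322.5, 26.2]
ee_rot: [[-0.086, 0.996, 0.0], [0.996, 0.086, 0.001], [0.0, 0.0, -1.0]]
contact_force: [0.3, -0.7, -3.4]
width: 16.3
grip_force: 60.0
```

```bash
python3 go.py 475.8 323.5 19.5 94.8;python3 st.py
```

```text
t 31.95 pos [478.1 322.5  26.2] az 94.9 q [-29.  55. -17. 105.  36.  25. -67.] 
shift [ 1.2 -2.2  6.7] yaw 0.002
psi 81.6 tq [0.07 0.   0.04] 0.0 F [ 0.3 -0.7 -3.4] w 16.3 grip 60.0 pos [478.1 322.5  26.2] t 31.95
```

Request:
{"api": "arm_command", "payload": {
  "increments": [
    {"xyz":[1,-1,3],"yaw":0,"jaw":0.05},
    {"xyz":[1,-1,5],"yaw":0,"jaw":0.05},
    {"xyz":[1,-1,6],"yaw":0,"jaw":0.05},
    {"xyz":[1,-1,6],"yaw":0,"jaw":0.05}
  ]
}}

```text
time: 32.4
eef_pos: [477.0, 323.2, 19.9]
ee_rot: [[-0.086, 0.996, 0.0], [0.996, 0.086, 0.0], [-0.0, 0.0, -1.0]]
contact_force: [0.0, 0.7, -3.1]
width: 16.3
grip_force: 60.1
```

```bash
python3 st.py
```

```text
psi 81.6 tq [ 0.09  0.02 -0.03] -0.07 F [ 0.   0.7 -3.1] w 16.3 grip 60.1 pos [477.  323.2  19.9] t 32.4
```

Request:
{"api": "arm_command", "payload": {
  "increments": [
    {"xyz":[0,0,1],"yaw":0,"jaw":0.05},
    {"xyz":[0,0,2],"yaw":0,"jaw":0.05},
    {"xyz":[0,0,2],"yaw":0,"jaw":0.05}
  ]
}}

```text
time: 32.75
eef_pos: [477.1, 323.3, 19.2]
ee_rot: [[-0.086, 0.996, 0.001], [0.996, 0.086, -0.0], [-0.0, 0.001, -1.0]]
contact_force: [-1.9, -1.3, 9.9]
width: 16.0
grip_force: 61.6
```

Request:
{"api": "arm_command", "payload": {
  "increments": [
    {"xyz":[0,0,0],"yaw":0,"jaw":0.4},
    {"xyz":[0,0,0],"yaw":0,"jaw":0.6},
    {"xyz":[0,0,0],"yaw":0,"jaw":0.6},
    {"xyz":[0,0,-15],"yaw":0,"jaw":0.6},
    {"xyz":[0,0,-45],"yaw":0,"jaw":0.6}
  ]
}}

```text
time: 33.25
eef_pos: [475.8, 322.2, 62.2]
ee_rot: [[-0.086, 0.996, -0.003], [0.996, 0.086, -0.003], [-0.003, -0.003, -1.0]]
contact_force: [0.3, 0.9, 0.5]
width: 51.3
grip_force: 0.0
```

Request:
{"api": "arm_command", "payload": {
  "increments": [
    {"xyz":[0,0,-45],"yaw":0,"jaw":0.6},
    {"xyz":[0,0,-90],"yaw":0,"jaw":0.6},
    {"xyz":[0,0,-130],"yaw":0,"jaw":0.6},
    {"xyz":[0,0,-130],"yaw":0,"jaw":0.6}
  ]
}}

```text
time: 33.65
eef_pos: [479.4, 326.0, 199.3]
ee_rot: [[-0.086, 0.996, 0.009], [0.996, 0.086, 0.008], [0.007, 0.009, -1.0]]
contact_force: [0.7, 1.1, -0.6]
width: 51.0
grip_force: 0.0
```

```bash
python3 st.py
python3 - <<'E'
from h import *
f,T,o=wrist("pics/w13.png")
bl,_=blobs(f["pixels"],(105,120,40),(125,255,255),300)
for s,c,p in bl:
    v=cv2.fitLine(p.astype(np.float32),cv2.DIST_L2,0,.01,.01).ravel();pr=(p-c)@v[:2]
    A,B=[onz(f,c+v[:2]*x,19,T) for x in(pr.min()-.5,pr.max()+.5)];print("handle",A.round(1),B.round(1),np.linalg.norm(A-B).round(1))
for n in("scene","top"):
    g=grab_frame(n);g0=cv2.imread(f"pics/{n}0.png")
    for nm,lo,hi in(("brass",(15,90,90),(30,255,255)),("blue",(105,120,60),(125,255,255)),("red",(0,150,70),(4,255,255)),("green",(50,120,40),(85,255,255))):
        for im in(g0,g["pixels"]): print(n,nm,[tuple(b[1].round(1).tolist()) for b in blobs(im,lo,hi,35)[0]][:12])
E
```

```text
psi 81.6 tq [ 0.03 -0.01  0.02] 0.0 F [ 0.7  1.1 -0.6] w 51.0 grip 0.0 pos [479.4 326.  199.3] t 33.65
handle [482.2 282.8  19. ] [471.6 410.5  19. ] 128.1
scene brass [(61.2, 21.1), (204.7, 219.2), (147.0, 368.5), (382.3, 378.1)]
scene brass [(60.3, 19.9), (203.8, 219.7), (146.4, 366.8), (382.2, 378.2)]
scene blue [(351.8, 361.7)]
scene blue [(351.6, 365.9)]
scene red [(91.7, 109.5), (148.7, 157.4), (287.8, 218.5), (221.7, 370.5), (210.7, 376.9)]
scene red [(91.9, 107.4), (148.7, 157.4), (287.9, 218.5), (221.8, 370.6), (210.6, 376.8)]
scene green [(230.9, 107.5), (418.4, 285.3)]
scene green [(232.1, 106.6), (426.6, 281.6)]
top brass [(242.4, 85.0), (301.6, 152.0), (153.4, 214.4)]
top brass [(242.2, 85.0), (301.6, 152.1), (153.4, 214.4)]
top blue [(27.6, 196.6), (174.5, 203.3)]
top blue [(27.6, 196.6)]
top red [(471.1, 89.5), (503.9, 129.4), (474.0, 135.5), (216.7, 123.2), (391.7, 146.9), (294.1, 224.2), (82.6, 407.0), (62.4, 415.1)]
top red [(473.7, 134.9), (505.8, 145.6), (216.8, 123.4), (391.6, 147.0), (294.3, 224.0), (82.7, 407.0), (62.3, 415.0)]
top green [(82.1, 157.3), (419.3, 234.1), (193.6, 279.7)]
top green [(82.0, 157.3), (419.1, 239.4), (192.6, 287.5)]
```

```bash
python3 -c "
from station import *
print(close_job())"
```

```text
the job is handed in; nothing more can be done
None
```

The job is handed in: the nut was finger-tightened, then tightened clockwise with the wrench until it came up hard, though the wrench slipped once and had to be reseated. The red dot now sits within about 1° of the stripe, the wrench is back in the tray and released, and nothing else appears to have moved.

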